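# Close the sample bottles with drip collar and screw cap

## Task

Close every sample bottle standing in the holder: slide a drip collar over its neck down onto the shoulder, then screw a cap on without cross-threading until it is fully home. Leave the bottles standing in the holder and do not disturb the tube rack, the beaker or the amber bottle; spare collars and caps may stay on the bench.

Things in the scene. Friction and masses are not known exactly. Their poses are not given: they have to be found in the camera images.
- holder: Fixed aluminium block, 90 x 340 x 50 mm, with three square pockets 66 mm wide and 44 mm deep in a row along its own y, centres at y = -115, 0 and +115 mm, pocket floors 6 mm above its underside. Origin: centre of its underside; z up.
- bottle0: White square plastic bottle, 0.6 kg, loose in a pocket that keeps it from turning; may be absent. Body 64 x 64 x 100 mm with flat shoulder, then a round neck: foot 48 mm wide, 16.5 mm high (a collar sits around it), then 40 mm wide, rim at 143.5 mm. Thread 48 mm over ridges: clockwise from above goes down, 3 starts, lead 24 mm per turn. Origin: centre of underside; z up the neck.
- bottle0_mouth (a point): Centre of the bottle's mouth rim, on the neck axis. Threading: a cap set down usually lands on top of the ridges; clockwise from there it jams on stops, too high. Anticlockwise, at most 115 deg, it climbs a little, then drops about 8 mm into the thread; clockwise from there 65 to 90 deg it winds down 5 mm more to a solid stop: home. Ridge positions around the neck vary.
- bottle1: White square plastic bottle, 0.6 kg, loose in a pocket that keeps it from turning; may be absent. Body 64 x 64 x 100 mm with flat shoulder, then a round neck: foot 48 mm wide, 16.5 mm high (a collar sits around it), then 40 mm wide, rim at 143.5 mm. Thread 48 mm over ridges: clockwise from above goes down, 3 starts, lead 24 mm per turn. Origin: centre of underside; z up the neck.
- bottle1_mouth (a point): Centre of the bottle's mouth rim, on the neck axis. Threading: a cap set down usually lands on top of the ridges; clockwise from there it jams on stops, too high. Anticlockwise, at most 115 deg, it climbs a little, then drops about 8 mm into the thread; clockwise from there 65 to 90 deg it winds down 5 mm more to a solid stop: home. Ridge positions around the neck vary.
- bottle2: White square plastic bottle, 0.6 kg, loose in a pocket that keeps it from turning; may be absent. Body 64 x 64 x 100 mm with flat shoulder, then a round neck: foot 48 mm wide, 16.5 mm high (a collar sits around it), then 40 mm wide, rim at 143.5 mm. Thread 48 mm over ridges: clockwise from above goes down, 3 starts, lead 24 mm per turn. Origin: centre of underside; z up the neck.
- bottle2_mouth (a point): Centre of the bottle's mouth rim, on the neck axis. Threading: a cap set down usually lands on top of the ridges; clockwise from there it jams on stops, too high. Anticlockwise, at most 115 deg, it climbs a little, then drops about 8 mm into the thread; clockwise from there 65 to 90 deg it winds down 5 mm more to a solid stop: home. Ridge positions around the neck vary.
- cap0: Red plastic twelve-sided screw cap, loose, 58 mm over flats, 60 over corners, 30 mm high, 60 g, open side down; three lugs hidden inside fit the thread. Origin: centre of its open underside; x square to a flat, z out of the closed top. Fully home its origin is 120 to 121 mm above the bottle's origin; jammed, or only dropped into the thread, 124 mm or more.
- cap1: Red plastic twelve-sided screw cap, loose, 58 mm over flats, 60 over corners, 30 mm high, 60 g, open side down; three lugs hidden inside fit the thread. Origin: centre of its open underside; x square to a flat, z out of the closed top. Fully home its origin is 120 to 121 mm above the bottle's origin; jammed, or only dropped into the thread, 124 mm or more.
- cap2: Red plastic twelve-sided screw cap, loose, 58 mm over flats, 60 over corners, 30 mm high, 60 g, open side down; three lugs hidden inside fit the thread. Origin: centre of its open underside; x square to a flat, z out of the closed top. Fully home its origin is 120 to 121 mm above the bottle's origin; jammed, or only dropped into the thread, 124 mm or more.
- collar0: Red plastic drip collar: plain flat ring, outside 62 mm, inside 51 mm, 18 mm high, 30 g, the same either way up. Origin: centre of one flat face (the lower one at the start). Seated it lies on the bottle's shoulder around the neck foot, lower face 100 mm above the bottle's origin, clear below the cap.
- collar1: Red plastic drip collar: plain flat ring, outside 62 mm, inside 51 mm, 18 mm high, 30 g, the same either way up. Origin: centre of one flat face (the lower one at the start). Seated it lies on the bottle's shoulder around the neck foot, lower face 100 mm above the bottle's origin, clear below the cap.
- collar2: Red plastic drip collar: plain flat ring, outside 62 mm, inside 51 mm, 18 mm high, 30 g, the same either way up. Origin: centre of one flat face (the lower one at the start). Seated it lies on the bottle's shoulder around the neck foot, lower face 100 mm above the bottle's origin, clear below the cap.
- tube_rack: White test tube rack with glass tubes, 70 x 240 mm, 126 mm high, off to the left; a bystander. Origin: centre of its underside.
- beaker: Glass beaker, 80 mm wide, 95 mm high, near left; a bystander. Origin: centre of its underside.
- reagent: Amber reagent bottle, 70 mm wide, 150 mm high, off to the right; a bystander. Origin: centre of its underside.

How it is judged:
By the outcome, as a careful person would: the job done as asked, in the order asked, and still so for the second after the job is handed in, with the robot touching nothing.
Of bottle0, bottle1, bottle2 only 2 to 3 are there at a start; the rules pass over those that are not, and their reading is None.
At some moment in a run one of cap0, cap1, cap2, collar0, collar1, collar2 may be knocked a few centimetres aside while the robot is not near it.
It also fails if it takes over 210 s, if anything falls off the work surface, if the arm or the gripper's body presses on something with over 40 N, if the wrist force passes 120 N, or if a joint passes its speed limit or range.

## Robot

A 6-joint arm with a two-finger parallel gripper is mounted at the origin on the work surface. World frame = base frame: x ahead of the robot, y to its left, z up, the work surface at z = 0. Lengths are in m, angles in rad, forces in N, time in s.
With the tool pointing down it reaches from about 0.4 to 0.925 m from the base axis. Payload 3.4 kg.
Tool frame: the origin (TCP) lies between the finger pads; the fingertips stand 17 mm ahead of it and the grasp point (between the pads) lies 2 mm behind it; z points along the fingers, y is the line along which they close (so a half turn about z gives the same grasp; the last joint's range is limited). The gripper opens to 85 mm and grips with 20 to 120 N. Pads are 22 mm wide; open, the fingers measure 114 mm over their backs; the gripper's body (76 mm by 85 mm) begins 54 mm behind the grasp point. The pads swing forward as they close: fully open they stand 13 mm farther back than shut.
Start: joints at [-1.395, 0.307, 1.506, -0, 1.328, -0.073], TCP at [0.142, -0.557, 0.248] pointing down, gripper open.
Joint ranges: [-3.12, 3.12], [-1.05, 2.28], [0.14, 2.33], [-1.42, 4.57], [0.1, 2.73], [-2.68, 2.68]. Speed limits (rad/s): [2.57, 2.57, 3.14, 3.14, 3.14, 3.14].

## Interface

Orientations are given as [roll, pitch, yaw] about the fixed x, y, z axes, in that order (R = Rz(yaw) Ry(pitch) Rx(roll)).
In Python, from bench import arm gives the robot as it stands. The module is installed in compiled form; this text tells all that it offers.
- The arm moves only by the shell command python3 -m inch 'ROWS' [FORCE]. ROWS is JSON, a list of rows, each an object of numbers: "gripper": the opening, from -1 (shut) to 1 (fully open); "x", "y", "z": the shift along the tool's x, y, z each as a share of 150 mm, from -1 to 1; "wx", "wy", "wz": the turn, a rotation vector about the tool's x, y, z each as a share of pi/2 rad, from -1 to 1. In form: [{"gripper": .., "x": .., "y": .., "z": .., "wx": .., "wy": .., "wz": ..}, ...]. A call has 1 to 10 rows; each row is the pose to reach, as a shift and turn from the pose commanded when the call began, along the tool's axes at that moment; what a row does not reach only later rows make up. A row lasts 1/12 s, in which the tool goes at most 41.7 mm and 7.16 degrees, less where a joint would pass 70% of its speed; a pose out of reach is approached as far as the arm can. A call with a number of a shift or a turn outside -1 to 1 is refused whole. A call with a gripper value outside its range is refused whole. The fingers move at their own pace and stop on an object; FORCE is the grip in N (left out, the last holds). Time passes only in rows, so rows that repeat a pose let the fingers close. It gives the time, the measured TCP pose, the force, the opening and the grip force at its end, in the units of the state.
- arm.sense(): the state, without advancing time (a new reading comes with each control period).
- arm.read_camera(name): name is "scene" or "top" or "wrist"; returns the picture (400x640x3 uint8, red, green, blue); there is no depth.
- arm.camera_params(name): a dict with "fx", "fy", "cx", "cy" (pixels), "world_from_camera" (4x4, takes a point from camera to world coordinates). Camera axes: x right, y up, looking along -z (the intrinsics and any distortion apply to the point x, -y, -z); pixel columns grow to the right and rows downward; lengths in m; the calibration is good to about 2 mm. A picture is of the moment at which its call begins: read the wrist's pose just before it. camera_params takes no time and is no camera call; for the wrist camera it gives the pose at the moment of the call.
- arm.sign_off(): hands the job in; it is judged then, once.
Trained networks look in the newest picture that a camera, given by its name, has taken for a name from the list of things; names that differ only in an ending like _2 or _b are one class to them, and where a whole thing is asked for, a point or a joint stands for the part that bears it (a point fixed in the world has none). Each returns a list of dicts, best first, with "confidence" (0 to 1); they miss things now and then, are a little off and sometimes report something else, mostly with a low value. They report only what shows in the picture. A call takes as long as a camera call.
- arm.look_for(camera, name): "box" ([left, top, width, height] in pixels, round what is visible of it).
- arm.outline_of(camera, name): "pixels" (400x640 bool, what is visible of it) and "box" ([left, top, width, height] in pixels, round what is visible of it).
- arm.place_of(camera, name): "uv" ([column, row] in pixels: a listed point, or the origin of a listed thing).
The state is a dict: "t": time; "joint_pos": joint angles; "dq": joint speeds; "tau": joint torques, N m; "ee_pos": TCP position; "orientation": TCP orientation; "wrist_force": force on the tool from outside, world axes, zero at the start; "ft_torque": the same for the moment, N m; "gripper_width": opening from 0.0 (shut) to 1.0 (fully open); "gripper_force": force on a finger pad.
Only numpy, scipy, OpenCV 4.12 (cv2) and the standard library are available. Lean on these libraries where they do the work, as an engineer would, in place of code of your own. Each camera call takes 0.05 s, during which the arm holds its last target. There are 200 camera calls.

## Working session

There is one attempt and no reset: what is moved stays moved. The work goes in short steps, Python scripts to look and compute and a shell command to move; the robot and the scene stay as the last step left them, time stands still between calls to the robot, and variables do not carry over. Pictures are saved under pics/ and viewed, at most 14 in all, crops included, and the job is handed in when it is done.

```bash
ls; mkdir -p pics; python3 - <<'E'
from bench import arm
import cv2,numpy as np
s=arm.sense();print({k:np.round(v,3).tolist() for k,v in s.items()})
for c in ["scene","top","wrist"]:
    p=arm.camera_params(c);print(c,p["fx"],p["fy"],p["cx"],p["cy"],[k for k in p],np.round(p["world_from_camera"],3).tolist())
    im=arm.read_camera(c);cv2.imwrite(f"pics/{c}0.png",im[:,:,::-1])
a=cv2.imread("pics/scene0.png");b=cv2.imread("pics/top0.png")
cv2.imwrite("pics/both0.png",cv2.resize(np.vstack([a,b]),(480,600)))
for c in ["scene","top"]:
  arm.read_camera(c)
  for n in ["holder","bottle0","bottle0_mouth","cap0","collar0"]:
    print(c,n,[(np.round(d["uv"],1).tolist(),round(d["confidence"],2)) for d in arm.place_of(c,n)])
E
```

```text
pics
{'t': 0.0, 'joint_pos': [-1.394, 0.308, 1.508, 0.0, 1.328, -0.073], 'dq': [-0.0, -0.0, -0.001, -0.001, -0.001, 0.001], 'tau': [0.001, -45.755, -25.192, 0.001, 0.013, 0.0], 'ee_pos': [0.142, -0.557, 0.247], 'orientation': [-3.14, -0.0, 0.25], 'wrist_force': [-0.193, -0.273, 0.051], 'ft_torque': [0.02, -0.01, -0.012], 'gripper_force': 0.0, 'gripper_width': 0.998}
scene 439.2193175846037 439.2193175846037 323.9020788964066 195.91512048715987 ['fx', 'fy', 'cx', 'cy', 'world_from_camera'] [[-0.782, -0.365, 0.505, 1.165], [0.623, -0.477, 0.62, 0.813], [0.014, 0.8, 0.6, 0.895], [0.0, 0.0, 0.0, 1.0]]
top 362.5275896496146 362.5275896496146 316.27474246159886 194.31351835591678 ['fx', 'fy', 'cx', 'cy', 'world_from_camera'] [[0.028, 0.989, -0.142, 0.345], [-0.999, 0.024, -0.028, -0.001], [-0.025, 0.143, 0.989, 1.142], [0.0, 0.0, 0.0, 1.0]]
wrist 278.22994803204085 278.22994803204085 321.8236227996301 199.32805620209422 ['fx', 'fy', 'cx', 'cy', 'world_from_camera'] [[0.247, 0.917, 0.313, 0.223], [-0.969, 0.234, 0.077, -0.536], [-0.003, -0.322, 0.947, 0.373], [0.0, 0.0, 0.0, 1.0]]
scene holder [([288.6, 237.7], 0.84)]
scene bottle0 [([285.4, 240.1], 0.96), ([269.2, 214.1], 0.66), ([292.4, 197.4], 0.21)]
scene bottle0_mouth [([270.9, 174.6], 0.62)]
scene cap0 [([334.0, 235.0], 0.8), ([269.7, 180.7], 0.58), ([390.6, 277.3], 0.55), ([472.1, 287.3], 0.34)]
scene collar0 [([360.5, 252.7], 0.71), ([289.9, 196.5], 0.58), ([285.0, 239.6], 0.53), ([312.4, 214.2], 0.46)]
top holder [([332.7, 155.8], 0.69)]
top bottle0 [([367.4, 163.0], 0.59)]
top bottle0_mouth [([370.6, 150.1], 0.85)]
top cap0 [([236.9, 197.0], 0.86), ([309.8, 198.5], 0.76), ([418.4, 197.1], 0.7)]
top collar0 [([271.0, 191.3], 0.65), ([340.4, 200.3], 0.64), ([382.6, 198.0], 0.6)]
```

View pics/top0.png

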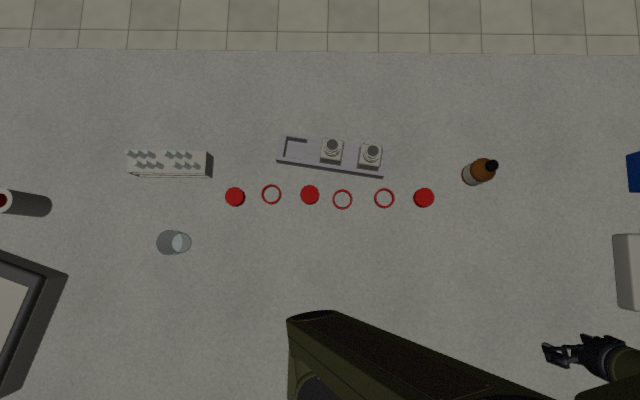

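View pics/scene0.png

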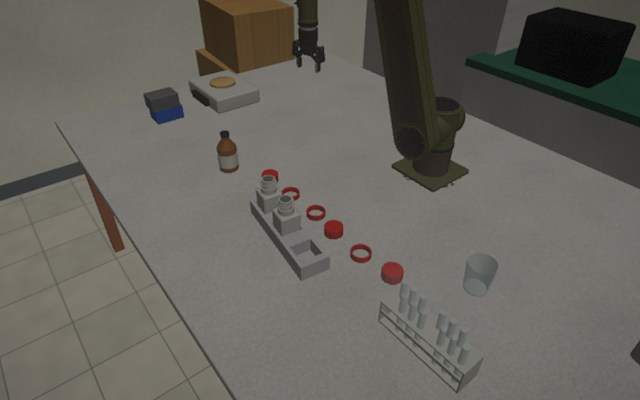

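The top view shows bottles at (332,150) and (370,155), with the left pocket (296,148) empty. Caps are at (235,197), (310,195) and (424,198), collars at (271,194), (342,199) and (384,198). The scene view agrees.

```bash
cat > h.py <<'E'
from bench import arm
import cv2,numpy as np
def ray(c,uv,P=None):
    P=P or arm.camera_params(c);T=P["world_from_camera"]
    d=np.array([(uv[0]-P["cx"])/P["fx"],-(uv[1]-P["cy"])/P["fy"],-1.])
    return np.array(T)[:3,3],np.array(T)[:3,:3]@d
def plane(c,uv,z,P=None):
    o,d=ray(c,uv,P);return o+d*(z-o[2])/d[2]
def tri(*rays):
    A=0;b=0
    for o,d in rays:
        d=d/np.linalg.norm(d);M=np.eye(3)-np.outer(d,d);A=A+M;b=b+M@o
    X=np.linalg.solve(A,b)
    return X,max(np.linalg.norm(np.cross(X-o,d/np.linalg.norm(d))) for o,d in rays)
def proj(c,X,P=None):
    P=P or arm.camera_params(c);T=np.linalg.inv(P["world_from_camera"]);q=T[:3,:3]@X+T[:3,3]
    return np.array([P["cx"]+P["fx"]*q[0]/-q[2],P["cy"]-P["fy"]*q[1]/-q[2]])
def tgt(xyz,yaw):
    """shift (mm and share) in tool axes, and turn share, to reach xyz with tool down at yaw"""
    s=arm.sense();y0=s["orientation"][2];d=np.array(xyz)-s["ee_pos"];c,n=np.cos(y0),np.sin(y0)
    t=np.array([c*d[0]+n*d[1],n*d[0]-c*d[1],-d[2]])
    w=-((yaw-y0+np.pi)%(2*np.pi)-np.pi)
    print("t",round(s["t"],2),"yaw",round(y0,3),"mm",np.round(t*1000,1),"share",np.round(t/.15,3),"wz",round(w/(np.pi/2),3))
E
python3 - <<'E'
from h import *
L={}
for c in ["scene","top"]:
  arm.read_camera(c)
  for n in ["bottle0_mouth","cap0","collar0"]:
    L[c,n]=[d["uv"] for d in arm.place_of(c,n) if d["confidence"]>.3]
for n,zs in [("cap0",0),("collar0",0),("bottle0_mouth",.15)]:
  for u in L["top",n]:
    best=min([tri(ray("top",u),ray("scene",v))+(v,) for v in L["scene",n]],key=lambda r:r[1])
    print(n,np.round(u),"plane",np.round(plane("top",u,zs),3),"tri",np.round(best[0],3),round(best[1],4))
for u in [(277,163),(286,137),(307,138),(383,177)]: print(u,np.round(plane("top",u,.05),3))
for u in [(332,146),(371,150)]: print(u,np.round(plane("top",u,.15),3))
E
```

```text
cap0 [422. 199.] plane [ 0.502 -0.301  0.   ] tri [ 0.507 -0.307 -0.008] 0.005
cap0 [311. 194.] plane [0.51 0.05 0.  ] tri [ 0.509  0.053 -0.015] 0.0047
cap0 [234. 196.] plane [0.496 0.294 0.   ] tri [0.494 0.293 0.007] 0.0005
cap0 [334. 157.] plane [ 0.633 -0.023  0.   ] tri [ 0.621 -0.044  0.179] 0.0399
collar0 [273. 193.] plane [0.51  0.171 0.   ] tri [0.507 0.17  0.014] 0.0009
collar0 [384. 197.] plane [ 0.507 -0.182  0.   ] tri [ 0.507 -0.183  0.009] 0.0025
collar0 [340. 196.] plane [ 0.504 -0.043  0.   ] tri [ 0.505 -0.046  0.008] 0.0035
bottle0_mouth [371. 149.] plane [ 0.618 -0.121  0.15 ] tri [ 0.615 -0.119  0.156] 0.0027
(277, 163) [0.596 0.155 0.05 ]
(286, 137) [0.68 0.13 0.05]
(307, 138) [0.678 0.064 0.05 ]
(383, 177) [ 0.56  -0.171  0.05 ]
(332, 146) [ 0.626 -0.013  0.15 ]
(371, 150) [ 0.616 -0.122  0.15 ]
```

```bash
python3 -m inch '[{"gripper":1,"wz":0.07},{"gripper":1,"wz":0.14},{"gripper":1,"wz":0.216},{"gripper":1,"wz":0.216}]'
for i in 1; do :; done
python3 -m inch '[{"gripper":1,"x":0.16,"y":-0.22},{"gripper":1,"x":0.32,"y":-0.44},{"gripper":1,"x":0.48,"y":-0.66},{"gripper":1,"x":0.635,"y":-0.905},{"gripper":1,"x":0.635,"y":-0.905}]'
python3 -m inch '[{"gripper":1,"x":0.16,"y":-0.22},{"gripper":1,"x":0.32,"y":-0.44},{"gripper":1,"x":0.48,"y":-0.66},{"gripper":1,"x":0.635,"y":-0.905},{"gripper":1,"x":0.635,"y":-0.905}]'
python3 -m inch '[{"gripper":1,"x":0.16,"y":-0.22},{"gripper":1,"x":0.32,"y":-0.44},{"gripper":1,"x":0.48,"y":-0.66},{"gripper":1,"x":0.635,"y":-0.905},{"gripper":1,"x":0.635,"y":-0.905}]'
```

```text
invalid input at $[0]: expected keys gripper, x, y, z, wx, wy, wz
invalid input at $[0]: expected keys gripper, x, y, z, wx, wy, wz
invalid input at $[0]: expected keys gripper, x, y, z, wx, wy, wz
invalid input at $[0]: expected keys gripper, x, y, z, wx, wy, wz
```

```bash
python3 -m inch '[{"gripper":1,"x":0,"y":0,"z":0,"wx":0,"wy":0,"wz":0.216},{"gripper":1,"x":0,"y":0,"z":0,"wx":0,"wy":0,"wz":0.216},{"gripper":1,"x":0,"y":0,"z":0,"wx":0,"wy":0,"wz":0.216},{"gripper":1,"x":0,"y":0,"z":0,"wx":0,"wy":0,"wz":0.216}]'
python3 -m inch '[{"gripper":1,"x":0.635,"y":-0.905,"z":0,"wx":0,"wy":0,"wz":0},{"gripper":1,"x":0.635,"y":-0.905,"z":0,"wx":0,"wy":0,"wz":0},{"gripper":1,"x":0.635,"y":-0.905,"z":0,"wx":0,"wy":0,"wz":0},{"gripper":1,"x":0.635,"y":-0.905,"z":0,"wx":0,"wy":0,"wz":0},{"gripper":1,"x":0.635,"y":-0.905,"z":0,"wx":0,"wy":0,"wz":0}]'
```

```text
t: 1.48
ee_pos: [0.1421, -0.5572, 0.2483]
orientation: [-3.142, -0.0, -0.092]
wrist_force: [-0.7, -0.3, -0.6]
gripper_width: 1.002
gripper_force: 0.0
t: 1.9
ee_pos: [0.2523, -0.4242, 0.2482]
orientation: [-3.136, -0.002, -0.082]
wrist_force: [-0.2, 0.1, -0.3]
gripper_width: 0.997
gripper_force: 0.0
```

```bash
python3 -m inch '[{"gripper":1,"x":0.635,"y":-0.905,"z":0,"wx":0,"wy":0,"wz":0},{"gripper":1,"x":0.635,"y":-0.905,"z":0,"wx":0,"wy":0,"wz":0},{"gripper":1,"x":0.635,"y":-0.905,"z":0,"wx":0,"wy":0,"wz":0},{"gripper":1,"x":0.635,"y":-0.905,"z":0,"wx":0,"wy":0,"wz":0},{"gripper":1,"x":0.635,"y":-0.905,"z":0,"wx":0,"wy":0,"wz":0}]' >/dev/null
python3 -m inch '[{"gripper":1,"x":0.635,"y":-0.905,"z":0,"wx":0,"wy":0,"wz":0},{"gripper":1,"x":0.635,"y":-0.905,"z":0,"wx":0,"wy":0,"wz":0},{"gripper":1,"x":0.635,"y":-0.905,"z":0,"wx":0,"wy":0,"wz":0},{"gripper":1,"x":0.635,"y":-0.905,"z":0,"wx":0,"wy":0,"wz":0},{"gripper":1,"x":0.635,"y":-0.905,"z":0,"wx":0,"wy":0,"wz":0},{"gripper":1,"x":0.635,"y":-0.905,"z":0,"wx":0,"wy":0,"wz":0}]'
cat >> h.py <<'E'
def wfind(names=("bottle0_mouth","cap0","collar0"),save=None,th=.3):
    P=arm.camera_params("wrist");im=arm.read_camera("wrist")
    if save: cv2.imwrite(save,im[:,:,::-1])
    return P,{n:[(np.array(d["uv"]),d["confidence"]) for d in arm.place_of("wrist",n) if d["confidence"]>th] for n in names}
E
python3 - <<'E'
from h import *
import pickle
P,D=wfind(save="pics/w1.png");pickle.dump((P,D),open("v1.pkl","wb"))
for n in D:
  for u,c in D[n]: print(n,np.round(u,1),round(c,2),np.round(plane("wrist",u,{"b":.1495}.get(n[0],0),P),4))
print(arm.sense()["t"])
E
```

```text
t: 2.82
ee_pos: [0.4642, -0.1759, 0.2483]
orientation: [3.141, -0.0, -0.083]
wrist_force: [-0.3, -1.1, -0.5]
gripper_width: 1.0
gripper_force: 0.0
bottle0_mouth [229.5   4.8] 0.73 [ 0.6175 -0.1244  0.1495]
cap0 [412.3 125.3] 0.88 [ 0.5123 -0.2973  0.    ]
cap0 [147.2 149.7] 0.78 [0.51   0.0556 0.    ]
collar0 [228.3 154.9] 0.93 [ 0.4941 -0.0513  0.    ]
collar0 [ 59.5 160.3] 0.77 [0.5059 0.1781 0.    ]
3.0167
```

View pics/w1.png

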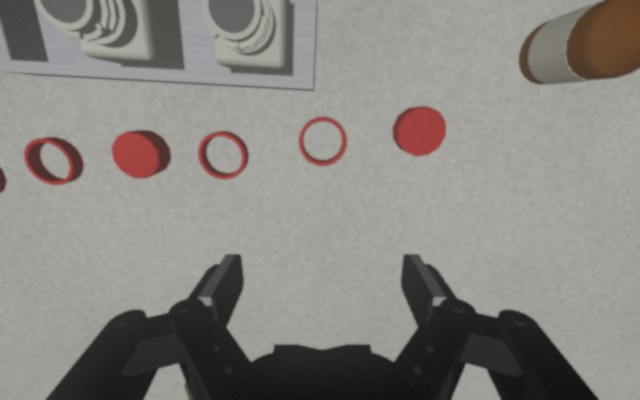

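The wrist view shows collar rings at (223,155), (323,140) and (53,160), caps at (140,154) and (419,131), and two bottle mouths cut off at the top edge. I'll move forward to see the mouths.

```bash
python3 -m inch '[{"gripper":1,"x":0.7,"y":-0.6,"z":0,"wx":0,"wy":0,"wz":0},{"gripper":1,"x":0.7,"y":-0.6,"z":0,"wx":0,"wy":0,"wz":0},{"gripper":1,"x":0.7,"y":-0.6,"z":0,"wx":0,"wy":0,"wz":0},{"gripper":1,"x":0.7,"y":-0.6,"z":0,"wx":0,"wy":0,"wz":0},{"gripper":1,"x":0.7,"y":-0.6,"z":0,"wx":0,"wy":0,"wz":0},{"gripper":1,"x":0.7,"y":-0.6,"z":0,"wx":0,"wy":0,"wz":0},{"gripper":1,"x":0.7,"y":-0.6,"z":0,"wx":0,"wy":0,"wz":0}]'
cat >> h.py <<'E'
from scipy.optimize import least_squares
def red_blobs(im,amin=150):
    r,g,b=[im[...,i].astype(int) for i in range(3)]
    m=((r>90)&(r>1.8*g)&(r>1.8*b)).astype(np.uint8)
    cs,_=cv2.findContours(m,cv2.RETR_EXTERNAL,cv2.CHAIN_APPROX_NONE)
    out=[]
    for c in cs:
        h=cv2.convexHull(c);a=cv2.contourArea(h)
        x,y,w,hh=cv2.boundingRect(c)
        if a>amin and x>0 and y>0 and x+w<640 and y+hh<400:
            f=np.zeros_like(m);cv2.drawContours(f,[c],-1,1,-1)
            out.append(("cap" if (m&f).sum()>.75*a else "collar",h))
    return out
th=np.linspace(0,2*np.pi,72,endpoint=False)
def cyl(xyz,r,h):
    return np.vstack([np.c_[xyz[0]+r*np.cos(th),xyz[1]+r*np.sin(th),np.full(72,xyz[2]+k)] for k in(0,h)])
def cen(h):
    M=cv2.moments(h);return np.array([M["m10"]/M["m00"],M["m01"]/M["m00"]]),M["m00"]
def fit(P,hull,kind,z=0):
    r,h={"cap":(.0295,.030),"collar":(.031,.018)}[kind];c,a=cen(hull);c=c
    def pr(xy):
        pts=np.array([proj("",p,P) for p in cyl((*xy,z),r,h)],np.float32);return cen(cv2.convexHull(pts))
    s=least_squares(lambda xy:pr(xy)[0]-c,plane("",c,z+.01,P)[:2],diff_step=1e-4)
    return s.x,np.sqrt(a/pr(s.x)[1])
def mouth(P,im,uv,z=.1495,show=False):
    g=cv2.cvtColor(im,cv2.COLOR_RGB2GRAY);x,y=np.int32(np.round(uv));return g[max(y-40,0):y+40,max(x-40,0):x+40]
E
python3 - <<'E'
from h import *
import pickle
P1,D1=pickle.load(open("v1.pkl","rb"))
P,D=wfind(save="pics/w2.png");pickle.dump((P,D),open("v2.pkl","wb"))
for f,p in (("pics/w1.png",P1),("pics/w2.png",P)):
  for k,h in red_blobs(cv2.imread(f)[:,:,::-1]): x,s=fit(p,h,k);print(f,k,np.round(cen(h)[0]),np.round(x,4),round(s,3))
for n in D:
  for u,c in D[n]: print(n,np.round(u,1),round(c,2),np.round(plane("wrist",u,{"b":.1495}.get(n[0],0),P),4))
E
```

```text
t: 3.6
ee_pos: [0.5741, -0.0983, 0.248]
orientation: [3.141, 0.002, -0.091]
wrist_force: [-0.0, 0.2, -0.8]
gripper_width: 1.001
gripper_force: 0.0
pics/w1.png collar [ 49. 161.] [0.5064 0.1822] 0.836
pics/w1.png collar [222. 155.] [ 0.4958 -0.0472] 0.905
pics/w1.png cap [136. 154.] [0.5062 0.0597] 0.833
pics/w1.png collar [322. 141.] [ 0.5031 -0.1792] 0.926
pics/w1.png cap [419. 130.] [ 0.5063 -0.2999] 0.919
pics/w2.png cap [ 53. 252.] [0.4906 0.3017] 0.74
pics/w2.png collar [134. 234.] [0.505 0.181] 0.841
pics/w2.png cap [216. 230.] [0.5041 0.0582] 0.842
pics/w2.png collar [292. 227.] [ 0.4952 -0.0471] 0.89
pics/w2.png collar [384. 214.] [ 0.5027 -0.1787] 0.899
pics/w2.png cap [474. 206.] [ 0.5064 -0.2993] 0.907
bottle0_mouth [351.3 153.4] 0.95 [ 0.6178 -0.1255  0.1495]
cap0 [224.8 220.7] 0.89 [0.5102 0.0502 0.    ]
cap0 [464.9 201. ] 0.59 [ 0.509  -0.2957  0.    ]
cap0 [ 68.3 243.9] 0.55 [0.4944 0.292  0.    ]
collar0 [141.1 230.5] 0.96 [0.506  0.1764 0.    ]
collar0 [382.  214.7] 0.59 [ 0.4988 -0.178   0.    ]
collar0 [297.1 225. ] 0.55 [ 0.4938 -0.0538  0.    ]
```

View pics/w2.png

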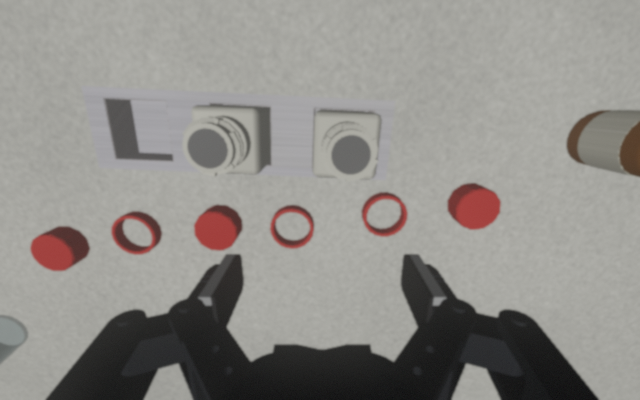

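This view shows the mouths as dark discs at (207,148) and (351,154). The red parts lie along the row at v≈205–250. I'll refine with a looser red mask and ellipse fits of the mouths.

```bash
sed -i 's/m=((r>90).*/m=((r>35)\&(r>1.7*g)\&(r>1.7*b)).astype(np.uint8)/' h.py
cat >> h.py <<'E'
def mouth(P,im,uv,z=.1495):
    g=cv2.cvtColor(im,cv2.COLOR_RGB2GRAY);x,y=np.int32(np.round(uv));v=int(g[y-3:y+4,x-3:x+4].mean())
    m=(g<v+22).astype(np.uint8);m=cv2.morphologyEx(m,cv2.MORPH_OPEN,np.ones((7,7),np.uint8))
    n,l,st,ce=cv2.connectedComponentsWithStats(m);c=cv2.findContours((l==l[y,x]).astype(np.uint8),0,1)[0][0]
    e=cv2.fitEllipse(c);return np.array(e[0]),e[1],plane("",e[0],z,P)
E
python3 - <<'E'
from h import *
import pickle
v={}
for i in(1,2):
  p=pickle.load(open(f"v{i}.pkl","rb"))[0];im=cv2.imread(f"pics/w{i}.png")[:,:,::-1]
  for k,h in red_blobs(im): x,s=fit(p,h,k);print(i,k,np.round(cen(h)[0]),np.round(x,4),round(s,3))
for uv in((207,148),(351,154)): print([np.round(a,4) for a in mouth(p,im,uv)])
P=arm.camera_params("wrist")
print("dark px",cv2.cvtColor(im,cv2.COLOR_RGB2GRAY)[148,175:250])
E
```

```text
1 collar [ 50. 161.] [0.5063 0.1819] 0.847
1 collar [222. 155.] [ 0.4956 -0.0472] 0.914
1 cap [137. 155.] [0.5059 0.0588] 0.855
1 collar [322. 141.] [ 0.503  -0.1791] 0.932
1 cap [419. 130.] [ 0.5065 -0.2998] 0.925
2 cap [ 53. 252.] [0.4909 0.3014] 0.753
2 collar [134. 234.] [0.505  0.1809] 0.855
2 cap [216. 229.] [0.5047 0.0578] 0.859
2 collar [292. 227.] [ 0.4953 -0.0471] 0.904
2 collar [384. 214.] [ 0.5027 -0.1788] 0.911
2 cap [474. 206.] [ 0.5066 -0.2993] 0.918
[array([207.2914, 148.1574]), array([35.2185, 40.0673]), array([ 0.6326, -0.011 ,  0.1495])]
[array([350.5739, 154.3614]), array([36.6112, 37.8836]), array([ 0.6171, -0.1249,  0.1495])]
dark px [164 163 164 163 163 163 165 167 171 173 172 166 148 124 109 107 106 108
 106 106 107 107 106 106 106 105 107 105 106 106 106 106 105 104 105 106
 106 105 105 105 107 107 106 105 105 104 104 104 106 105 106 118 141 160
 169 170 163 142 113 109 131 155 165 165 154 143 146 144 146 156 156 135
 105  94 111]
```

```bash
python3 - <<'E'
from h import *
import pickle
p=pickle.load(open("v2.pkl","rb"))[0];im=cv2.imread("pics/w2.png")
big=cv2.resize(im,None,fx=4,fy=4,interpolation=cv2.INTER_NEAREST)
for k,h in red_blobs(im[:,:,::-1]):
  x,s=fit(p,h,k);r,hh={"cap":(.0295,.030),"collar":(.031,.018)}[k]
  pts=np.array([proj("",q,p) for q in cyl((*x,0),r,hh)])
  for q in pts: cv2.circle(big,tuple(np.int32(q*4+2)),2,(0,255,0),-1)
  cv2.polylines(big,[h*4+2],True,(255,0,0),1)
cv2.imwrite("pics/ov.png",big[760:1080,400:1200])
E
```

```text
(no output)
```

View pics/ov.png

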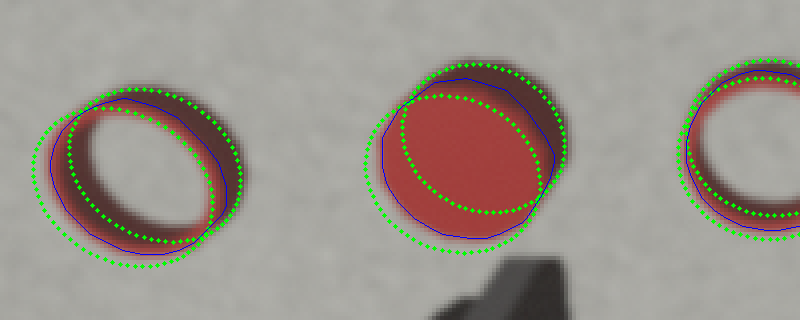

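The overlay shows the shaded sides (brown, right of each part) missing from the red mask, so I'll loosen the ratio.

```bash
sed -i 's/r>1.7\*/r>1.25*/g' h.py
python3 - <<'E'
from h import *
import pickle
for i in(1,2):
  p=pickle.load(open(f"v{i}.pkl","rb"))[0];im=cv2.imread(f"pics/w{i}.png")[:,:,::-1]
  for k,h in red_blobs(im): x,s=fit(p,h,k);print(i,k,np.round(cen(h)[0]),np.round(x,4),round(s,3))
tgt((.4955,-.0495,.10),-.09)
E
```

```text
1 collar [ 53. 160.] [0.5066 0.1775] 0.951
1 collar [222. 155.] [ 0.4955 -0.0474] 0.955
1 cap [140. 154.] [0.5069 0.0547] 0.951
1 collar [322. 141.] [ 0.503 -0.179] 0.97
1 cap [419. 130.] [ 0.5063 -0.2998] 0.961
1 collar [529.  55.] [ 0.5806 -0.4285] 0.404
2 cap [ 59. 248.] [0.4952 0.2905] 0.945
2 collar [136. 233.] [0.5065 0.1778] 0.948
2 collar [292. 227.] [ 0.4956 -0.0472] 0.953
2 cap [217. 228.] [0.5069 0.0552] 0.95
2 collar [384. 214.] [ 0.5028 -0.1785] 0.955
2 cap [474. 206.] [ 0.5068 -0.2992] 0.956
2 collar [580. 136.] [ 0.5883 -0.4302] 0.489
t 3.8 yaw -0.091 mm [-83.2 -41.  148.5] share [-0.554 -0.274  0.99 ] wz -0.001
```

Positions agree to within about 0.5 mm between the two views with z=0. Next I'll pick the collar at (0.4956,−0.0473).

```bash
python3 -m inch '[{"gripper":1,"x":-0.554,"y":-0.288,"z":0.1,"wx":0,"wy":0,"wz":0},{"gripper":1,"x":-0.554,"y":-0.288,"z":0.3,"wx":0,"wy":0,"wz":0},{"gripper":1,"x":-0.554,"y":-0.288,"z":0.99,"wx":0,"wy":0,"wz":0},{"gripper":1,"x":-0.554,"y":-0.288,"z":0.99,"wx":0,"wy":0,"wz":0},{"gripper":1,"x":-0.554,"y":-0.288,"z":0.99,"wx":0,"wy":0,"wz":0},{"gripper":1,"x":-0.554,"y":-0.288,"z":0.99,"wx":0,"wy":0,"wz":0},{"gripper":1,"x":-0.554,"y":-0.288,"z":0.99,"wx":0,"wy":0,"wz":0},{"gripper":1,"x":-0.554,"y":-0.288,"z":0.99,"wx":0,"wy":0,"wz":0}]' 25
python3 -m inch '[{"gripper":1,"x":0,"y":0,"z":0.2,"wx":0,"wy":0,"wz":0},{"gripper":1,"x":0,"y":0,"z":0.4,"wx":0,"wy":0,"wz":0},{"gripper":1,"x":0,"y":0,"z":0.56,"wx":0,"wy":0,"wz":0},{"gripper":1,"x":0,"y":0,"z":0.56,"wx":0,"wy":0,"wz":0},{"gripper":0.3,"x":0,"y":0,"z":0.56,"wx":0,"wy":0,"wz":0},{"gripper":0.3,"x":0,"y":0,"z":0.56,"wx":0,"wy":0,"wz":0},{"gripper":0.3,"x":0,"y":0,"z":0.56,"wx":0,"wy":0,"wz":0},{"gripper":0.3,"x":0,"y":0,"z":0.56,"wx":0,"wy":0,"wz":0},{"gripper":0.3,"x":0,"y":0,"z":0.56,"wx":0,"wy":0,"wz":0},{"gripper":0.3,"x":0,"y":0,"z":0.56,"wx":0,"wy":0,"wz":0}]'
```

```text
t: 4.47
ee_pos: [0.4986, -0.0471, 0.1014]
orientation: [3.141, -0.003, -0.09]
wrist_force: [-0.8, 0.3, 0.3]
gripper_width: 1.005
gripper_force: 0.0
t: 5.3
ee_pos: [0.4993, -0.047, 0.0184]
orientation: [3.141, -0.006, -0.089]
wrist_force: [0.4, -0.7, 7.9]
gripper_width: 0.725
gripper_force: 27.2
```

```bash
python3 -m inch '[{"gripper":0.3,"x":0,"y":0,"z":-0.3,"wx":0,"wy":0,"wz":0},{"gripper":0.3,"x":0,"y":0,"z":-0.6,"wx":0,"wy":0,"wz":0},{"gripper":0.3,"x":0,"y":0,"z":-1,"wx":0,"wy":0,"wz":0},{"gripper":0.3,"x":0,"y":0,"z":-1,"wx":0,"wy":0,"wz":0},{"gripper":0.3,"x":0,"y":0,"z":-1,"wx":0,"wy":0,"wz":0},{"gripper":0.3,"x":0,"y":0,"z":-1,"wx":0,"wy":0,"wz":0}]'
python3 - <<'E'
from h import *
tgt((.6363,-.0107,.195),-.09)
s=arm.sense();print(s["joint_pos"],s["orientation"])
E
```

```text
t: 5.8
ee_pos: [0.4986, -0.0466, 0.169]
orientation: [3.141, -0.007, -0.089]
wrist_force: [-1.6, -0.3, -0.9]
gripper_width: 0.719
gripper_force: 27.9
t 5.8 yaw -0.089 mm [133.9 -48.1 -26. ] share [ 0.893 -0.321 -0.173] wz 0.0
[-1.77695101e-01  2.79508634e-01  1.77493037e+00  8.17146283e-05
  1.07986193e+00  1.48253328e+00] [ 3.14102195 -0.00726971 -0.08946824]
```

```bash
python3 -m inch '[{"gripper":0.3,"x":0,"y":-0.1,"z":-0.18,"wx":0,"wy":-0.004,"wz":0},{"gripper":0.3,"x":0.25,"y":-0.321,"z":-0.18,"wx":0,"wy":-0.004,"wz":0},{"gripper":0.3,"x":0.5,"y":-0.321,"z":-0.18,"wx":0,"wy":-0.004,"wz":0},{"gripper":0.3,"x":0.75,"y":-0.321,"z":-0.18,"wx":0,"wy":-0.004,"wz":0},{"gripper":0.3,"x":0.893,"y":-0.321,"z":-0.18,"wx":0,"wy":-0.004,"wz":0},{"gripper":0.3,"x":0.893,"y":-0.321,"z":-0.18,"wx":0,"wy":-0.004,"wz":0},{"gripper":0.3,"x":0.893,"y":-0.321,"z":-0.18,"wx":0,"wy":-0.004,"wz":0},{"gripper":0.3,"x":0.893,"y":-0.321,"z":-0.18,"wx":0,"wy":-0.004,"wz":0}]'
python3 - <<'E'
from h import *
P,D=wfind(names=["collar0","bottle0_mouth"],save="pics/w3.png",th=.1);print(D);print(arm.sense()["ee_pos"])
im=cv2.imread("pics/w3.png")[100:400,120:520];cv2.imwrite("pics/w3c.png",cv2.resize(im,(800,600)))
E
```

```text
t: 6.47
ee_pos: [0.6326, -0.0102, 0.1909]
orientation: [3.142, 0.011, -0.09]
wrist_force: [-0.6, -0.1, -1.0]
gripper_width: 0.72
gripper_force: 27.9
{'collar0': [(array([194.3, 278.8]), 0.58), (array([457.7, 265.2]), 0.57)], 'bottle0_mouth': [(array([494.1, 244.4]), 0.91)]}
[ 0.6328107  -0.01031196  0.19229097]
```

View pics/w3c.png

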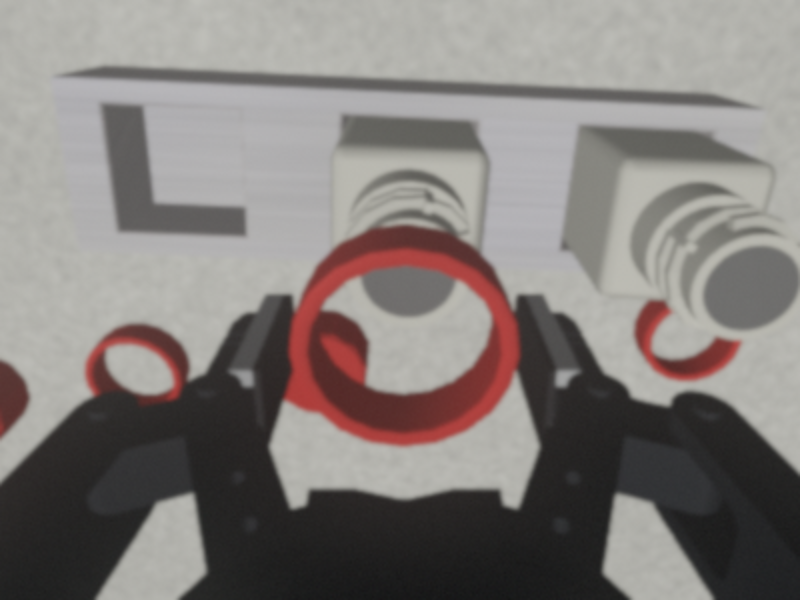

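The crop shows the collar held squarely at full-image (322,270), with the centre bottle's mouth behind it at about (325,235). I'll fit the ring's place in the hand.

```bash
python3 - <<'E'
from h import *
def held(f,P,z):
    im=cv2.imread(f)[:,:,::-1].copy()
    r,g,b=[im[...,i].astype(int) for i in range(3)]
    m=((r>35)&(r>1.25*g)&(r>1.25*b)).astype(np.uint8);m[:,:258]=0;m[:,386:]=0
    m[250:,:266]=0
    c=max(cv2.findContours(m,0,1)[0],key=cv2.contourArea);h=cv2.convexHull(c);return h,fit(P,h,"collar",z)
P=arm.camera_params("wrist");im=arm.read_camera("wrist");cv2.imwrite("pics/w4.png",im[:,:,::-1])
s=arm.sense();z=s["ee_pos"][2]-.0184
h,(x,sc)=held("pics/w4.png",P,z);print(s["ee_pos"],s["orientation"],cv2.boundingRect(h),x,sc,x-s["ee_pos"][:2])
g=cv2.cvtColor(im,cv2.COLOR_RGB2GRAY);print(g[225:275,323])
print(proj("",np.array([.6326-.020,-.011,.1495]),P),proj("",np.array([.6326-.0185,-.011,.1495]),P))
tgt((.6326,-.011,.19),-.09)
E
```

```text
[ 0.63314254 -0.01033683  0.19265007] [-3.14155706  0.00757466 -0.08963716] (266, 213, 116, 110) [ 0.62976681 -0.00925628] 0.9760000243243979 [-0.00337572  0.00108055]
[ 95  99 100  99  99  99 101 106 110 112 111 110 112 111 110 109 110 109
 109 111 110 110 110 111 110 110 111 109 111 111 110 117 142 167 179 182
 181 181 178 176 176 178 178 179 179 180 179 178 176 176]
[326.37017148 261.94404459] [326.18599158 260.06323996]
t 6.67 yaw -0.09 mm [-0.5  0.7  2.7] share [-0.003  0.005  0.018] wz 0.0
```

```bash
python3 -m inch '[{"gripper":0.3,"x":0.023,"y":0.001,"z":0,"wx":0,"wy":0.004,"wz":0},{"gripper":0.3,"x":0.023,"y":0.001,"z":0,"wx":0,"wy":0.004,"wz":0},{"gripper":0.3,"x":0.023,"y":0.001,"z":0.1,"wx":0,"wy":0.004,"wz":0},{"gripper":0.3,"x":0.023,"y":0.001,"z":0.18,"wx":0,"wy":0.004,"wz":0},{"gripper":0.3,"x":0.023,"y":0.001,"z":0.22,"wx":0,"wy":0.004,"wz":0},{"gripper":0.3,"x":0.023,"y":0.001,"z":0.25,"wx":0,"wy":0.004,"wz":0},{"gripper":0.3,"x":0.023,"y":0.001,"z":0.27,"wx":0,"wy":0.004,"wz":0}]'
python3 -m inch '[{"gripper":0.3,"x":0,"y":0,"z":0.03,"wx":0,"wy":0,"wz":0},{"gripper":0.3,"x":0,"y":0,"z":0.06,"wx":0,"wy":0,"wz":0},{"gripper":0.3,"x":0,"y":0,"z":0.06,"wx":0,"wy":0,"wz":0}]'
```

```text
t: 7.25
ee_pos: [0.6372, -0.011, 0.152]
orientation: [3.141, 0.001, -0.089]
wrist_force: [-0.7, -0.5, 0.5]
gripper_width: 0.723
gripper_force: 28.0
t: 7.5
ee_pos: [0.637, -0.0109, 0.1425]
orientation: [3.141, 0.002, -0.089]
wrist_force: [-1.1, -0.6, -1.0]
gripper_width: 0.717
gripper_force: 27.9
```

```bash
python3 -m inch '[{"gripper":0.3,"x":0,"y":0,"z":0.04,"wx":0,"wy":0,"wz":0},{"gripper":0.3,"x":0,"y":0,"z":0.07,"wx":0,"wy":0,"wz":0},{"gripper":0.3,"x":0,"y":0,"z":0.1,"wx":0,"wy":0,"wz":0},{"gripper":0.3,"x":0,"y":0,"z":0.12,"wx":0,"wy":0,"wz":0},{"gripper":0.3,"x":0,"y":0,"z":0.12,"wx":0,"wy":0,"wz":0}]'
```

```text
t: 7.92
ee_pos: [0.6373, -0.0109, 0.1247]
orientation: [3.141, 0.001, -0.09]
wrist_force: [-3.0, -1.3, 0.0]
gripper_width: 0.72
gripper_force: 27.9
```

```bash
python3 -m inch '[{"gripper":0.3,"x":0,"y":0,"z":0.01,"wx":0,"wy":0,"wz":0},{"gripper":0.3,"x":0,"y":0,"z":0.01,"wx":0,"wy":0,"wz":0},{"gripper":1,"x":0,"y":0,"z":0.01,"wx":0,"wy":0,"wz":0},{"gripper":1,"x":0,"y":0,"z":0.01,"wx":0,"wy":0,"wz":0},{"gripper":1,"x":0,"y":0,"z":0.01,"wx":0,"wy":0,"wz":0},{"gripper":1,"x":0,"y":0,"z":-0.1,"wx":0,"wy":0,"wz":0},{"gripper":1,"x":0,"y":0,"z":-0.3,"wx":0,"wy":0,"wz":0},{"gripper":1,"x":0,"y":0,"z":-0.5,"wx":0,"wy":0,"wz":0},{"gripper":1,"x":0,"y":0,"z":-0.65,"wx":0,"wy":0,"wz":0},{"gripper":1,"x":0,"y":0,"z":-0.65,"wx":0,"wy":0,"wz":0}]'
python3 -m inch '[{"gripper":1,"x":-0.5,"y":0.5,"z":0,"wx":0,"wy":0,"wz":0},{"gripper":1,"x":-0.5,"y":0.5,"z":0,"wx":0,"wy":0,"wz":0},{"gripper":1,"x":-0.5,"y":0.5,"z":0,"wx":0,"wy":0,"wz":0},{"gripper":1,"x":-0.5,"y":0.5,"z":0,"wx":0,"wy":0,"wz":0},{"gripper":1,"x":-0.5,"y":0.5,"z":0,"wx":0,"wy":0,"wz":0},{"gripper":1,"x":-0.5,"y":0.5,"z":0,"wx":0,"wy":0,"wz":0}]'
python3 - <<'E'
from h import *
P=arm.camera_params("wrist");im=arm.read_camera("wrist");cv2.imwrite("pics/w5.png",im[:,:,::-1])
for k,h in red_blobs(im): 
  for z in (0,): x,s=fit(P,h,k,z);print(k,np.round(cen(h)[0]),np.round(x,4),round(s,3))
tgt((.5028,-.1785,.1),-.09)
E
```

```text
t: 8.75
ee_pos: [0.6416, -0.0108, 0.2286]
orientation: [-3.141, -0.011, -0.089]
wrist_force: [0.6, 0.8, 1.1]
gripper_width: 1.002
gripper_force: 0.0
t: 9.25
ee_pos: [0.5571, -0.0786, 0.2226]
orientation: [-3.141, -0.001, -0.09]
wrist_force: [0.4, 0.3, -0.6]
gripper_width: 1.0
gripper_force: 0.0
cap [ 51. 245.] [0.4952 0.2905] 0.947
collar [134. 229.] [0.5065 0.1778] 0.947
cap [223. 223.] [0.5072 0.0552] 0.949
collar [403. 209.] [ 0.5029 -0.1786] 0.957
cap [501. 200.] [ 0.5068 -0.299 ] 0.957
collar [232. 118.] [0.6338 0.0196] 1.3
t 9.3 yaw -0.089 mm [-45.5 104.6 122.6] share [-0.304  0.697  0.817] wz 0.0
```

View pics/w5.png

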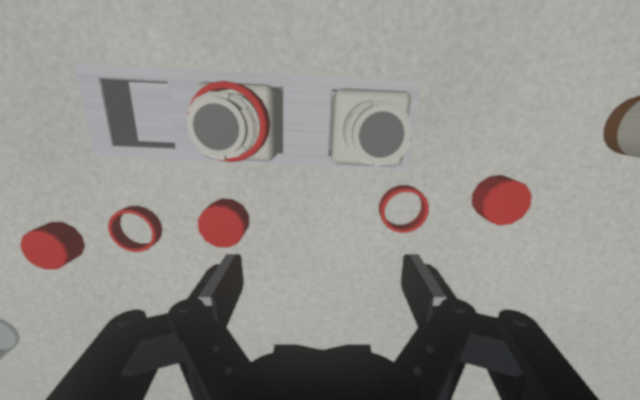

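The collar sits around the neck of the left bottle, ring at (232,118), level on the shoulder. Next is the second collar at (403,209).

```bash
python3 -m inch '[{"gripper":1,"x":-0.15,"y":0.3,"z":0.1,"wx":0,"wy":0,"wz":0},{"gripper":1,"x":-0.304,"y":0.6,"z":0.3,"wx":0,"wy":0,"wz":0},{"gripper":1,"x":-0.304,"y":0.697,"z":0.6,"wx":0,"wy":0,"wz":0},{"gripper":1,"x":-0.304,"y":0.697,"z":0.9,"wx":0,"wy":0,"wz":0},{"gripper":1,"x":-0.304,"y":0.697,"z":0.9,"wx":0,"wy":0,"wz":0},{"gripper":1,"x":-0.304,"y":0.697,"z":0.9,"wx":0,"wy":0,"wz":0},{"gripper":1,"x":-0.304,"y":0.697,"z":0.9,"wx":0,"wy":0,"wz":0},{"gripper":1,"x":-0.304,"y":0.697,"z":0.9,"wx":0,"wy":0,"wz":0}]'
python3 - <<'E'
from h import *
tgt((.5028,-.1785,.0205),-.09); print(arm.sense()["ee_pos"])
E
```

```text
t: 9.97
ee_pos: [0.5036, -0.1787, 0.0887]
orientation: [3.141, -0.002, -0.089]
wrist_force: [-0.8, 1.4, 0.7]
gripper_width: 0.997
gripper_force: 0.0
t 9.97 yaw -0.089 mm [-0.8 -0.2 68.2] share [-0.005 -0.001  0.455] wz 0.001
[ 0.5035643  -0.17872249  0.08869213]
```

```bash
python3 -m inch '[{"gripper":1,"x":-0.005,"y":0,"z":0.2,"wx":0,"wy":0,"wz":0},{"gripper":1,"x":-0.005,"y":0,"z":0.4,"wx":0,"wy":0,"wz":0},{"gripper":1,"x":-0.005,"y":0,"z":0.455,"wx":0,"wy":0,"wz":0},{"gripper":1,"x":-0.005,"y":0,"z":0.455,"wx":0,"wy":0,"wz":0},{"gripper":0.3,"x":-0.005,"y":0,"z":0.455,"wx":0,"wy":0,"wz":0},{"gripper":0.3,"x":-0.005,"y":0,"z":0.455,"wx":0,"wy":0,"wz":0},{"gripper":0.3,"x":-0.005,"y":0,"z":0.455,"wx":0,"wy":0,"wz":0},{"gripper":0.3,"x":-0.005,"y":0,"z":0.455,"wx":0,"wy":0,"wz":0},{"gripper":0.3,"x":-0.005,"y":0,"z":0.455,"wx":0,"wy":0,"wz":0},{"gripper":0.3,"x":-0.005,"y":0,"z":0.455,"wx":0,"wy":0,"wz":0}]'
python3 -m inch '[{"gripper":0.3,"x":0,"y":0,"z":-0.3,"wx":0,"wy":0,"wz":0},{"gripper":0.3,"x":0,"y":0,"z":-0.6,"wx":0,"wy":0,"wz":0},{"gripper":0.3,"x":0,"y":0,"z":-1,"wx":0,"wy":0,"wz":0},{"gripper":0.3,"x":0,"y":0,"z":-1,"wx":0,"wy":0,"wz":0},{"gripper":0.3,"x":0,"y":0,"z":-1,"wx":0,"wy":0,"wz":0},{"gripper":0.3,"x":0,"y":0,"z":-1,"wx":0,"wy":0,"wz":0}]'
python3 -m inch '[{"gripper":0.3,"x":0,"y":0,"z":-0.18,"wx":0,"wy":0,"wz":0},{"gripper":0.3,"x":0,"y":0,"z":-0.18,"wx":0,"wy":0,"wz":0},{"gripper":0.3,"x":0,"y":0,"z":-0.18,"wx":0,"wy":0,"wz":0}]'
python3 - <<'E'
from h import *
P=arm.camera_params("wrist");im=arm.read_camera("wrist");cv2.imwrite("pics/w6.png",im[:,:,::-1])
for k,h in red_blobs(im): 
   x,s=fit(P,h,k,arm.sense()["ee_pos"][2]-.0205);print(k,cv2.boundingRect(h),np.round(x,4),round(s,3))
uv=proj("",np.array([.617,-.1249,.1495]),P);print(uv,arm.sense()["ee_pos"])
try: print(mouth(P,im,uv))
except Exception as e: print(e)
tgt((.6171,-.125,.195),-.09)
E
```

```text
t: 10.8
ee_pos: [0.5026, -0.1792, 0.0219]
orientation: [3.141, -0.005, -0.09]
wrist_force: [-0.8, 1.6, 6.7]
gripper_width: 0.703
gripper_force: 26.4
t: 11.3
ee_pos: [0.5024, -0.1795, 0.1728]
orientation: [3.139, -0.007, -0.089]
wrist_force: [-0.1, 0.3, -0.9]
gripper_width: 0.706
gripper_force: 27.8
t: 11.55
ee_pos: [0.501, -0.1789, 0.1967]
orientation: [3.141, -0.001, -0.09]
wrist_force: [-0.9, -0.1, 0.1]
gripper_width: 0.705
gripper_force: 27.8
collar (264, 205, 116, 109) [ 0.5018 -0.1783] 0.972
cap (86, 169, 68, 54) [ 0.5503 -0.0864] 0.406
cap (400, 141, 61, 56) [ 0.5509 -0.2313] 0.406
collar (544, 51, 28, 57) [ 0.5827 -0.2897] 0.188
[207.53149576  53.10923814] [ 0.50028652 -0.17858828  0.19573099]
(array([207.63305664,  52.78860092]), (53.25621795654297, 63.330623626708984), array([ 0.61715226, -0.12499171,  0.1495    ]))
t 11.6 yaw -0.089 mm [111.6 -63.8   0.7] share [ 0.744 -0.425  0.005] wz 0.0
```

```bash
python3 -m inch '[{"gripper":0.3,"x":0.25,"y":-0.2,"z":0,"wx":0,"wy":0,"wz":0},{"gripper":0.3,"x":0.5,"y":-0.425,"z":0,"wx":0,"wy":0,"wz":0},{"gripper":0.3,"x":0.737,"y":-0.425,"z":0,"wx":0,"wy":0,"wz":0},{"gripper":0.3,"x":0.737,"y":-0.425,"z":0,"wx":0,"wy":0,"wz":0},{"gripper":0.3,"x":0.737,"y":-0.425,"z":0,"wx":0,"wy":0,"wz":0},{"gripper":0.3,"x":0.737,"y":-0.425,"z":0,"wx":0,"wy":0,"wz":0},{"gripper":0.3,"x":0.737,"y":-0.425,"z":0,"wx":0,"wy":0,"wz":0}]'
python3 - <<'E'
from h import *
P=arm.camera_params("wrist");im=arm.read_camera("wrist");cv2.imwrite("pics/w7.png",im[:,:,::-1])
s=arm.sense();print(s["ee_pos"],s["orientation"])
for k,h in red_blobs(im): 
   x,sc=fit(P,h,k,s["ee_pos"][2]-.0205);print(k,cv2.boundingRect(h),np.round(x,4),round(sc,3))
print([proj("",np.array([.61715-.017,-.125,.1495]),P)])
c=im[200:330,240:410];print(cv2.cvtColor(im,cv2.COLOR_RGB2GRAY)[215:290,324])
cv2.imwrite("pics/w7c.png",cv2.resize(im[100:400,120:520,::-1],(640,480)))
tgt((.616,-.125,.16),-.09)
E
```

```text
t: 12.18
ee_pos: [0.6144, -0.1252, 0.1949]
orientation: [-3.141, 0.004, -0.09]
wrist_force: [-0.7, -0.6, -0.1]
gripper_width: 0.704
gripper_force: 27.8
[ 0.61447858 -0.12538534  0.19540087] [-3.14123979  0.00337243 -0.09026044]
collar (72, 257, 56, 46) [0.6136 0.0017] 0.414
cap (162, 250, 55, 51) [ 0.6177 -0.0551] 0.402
cap (443, 228, 58, 52) [ 0.6177 -0.2007] 0.402
collar (264, 204, 116, 110) [ 0.6162 -0.1246] 0.963
collar (130, 165, 88, 79) [ 0.6569 -0.0558] 0.567
collar (576, 153, 39, 51) [ 0.6499 -0.261 ] 0.234
[array([324.34387905, 252.89371885])]
[ 86  96 101 101 102 101 100 102 107 113 112 112 112 112 112 112 111 111
 112 112 112 111 111 112 112 110 112 111 111 110 110 111 111 110 111 113
 122 148 173 182 183 183 183 182 182 181 182 183 184 182 181 179 178 180
 182 181 181 180 182 183 183 183 182 181 181 179 180 180 179 180 182 181
 165 123  81]
t 12.23 yaw -0.09 mm [ 1.5 -0.5 35.4] share [ 0.01  -0.003  0.236] wz -0.0
```

View pics/w7c.png

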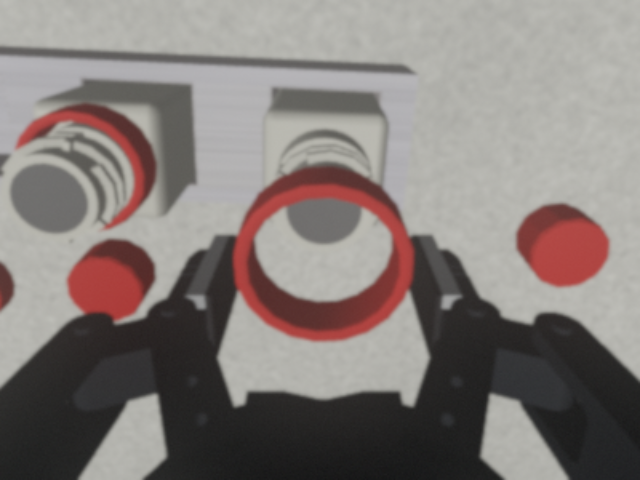

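The picture shows the ring held level with the right bottle's mouth directly behind it (centre about (324,238) in the full image), so the alignment is good. Going down.

```bash
python3 -m inch '[{"gripper":0.3,"x":0.01,"y":-0.002,"z":0.1,"wx":0,"wy":0,"wz":0},{"gripper":0.3,"x":0.01,"y":-0.002,"z":0.18,"wx":0,"wy":0,"wz":0},{"gripper":0.3,"x":0.01,"y":-0.002,"z":0.22,"wx":0,"wy":0,"wz":0},{"gripper":0.3,"x":0.01,"y":-0.002,"z":0.26,"wx":0,"wy":0,"wz":0},{"gripper":0.3,"x":0.01,"y":-0.002,"z":0.29,"wx":0,"wy":0,"wz":0},{"gripper":0.3,"x":0.01,"y":-0.002,"z":0.32,"wx":0,"wy":0,"wz":0},{"gripper":0.3,"x":0.01,"y":-0.002,"z":0.32,"wx":0,"wy":0,"wz":0}]'
python3 -m inch '[{"gripper":0.3,"x":0,"y":0,"z":0.04,"wx":0,"wy":0,"wz":0},{"gripper":0.3,"x":0,"y":0,"z":0.08,"wx":0,"wy":0,"wz":0},{"gripper":0.3,"x":0,"y":0,"z":0.1,"wx":0,"wy":0,"wz":0},{"gripper":0.3,"x":0,"y":0,"z":0.12,"wx":0,"wy":0,"wz":0},{"gripper":0.3,"x":0,"y":0,"z":0.12,"wx":0,"wy":0,"wz":0}]'
```

```text
t: 12.82
ee_pos: [0.6175, -0.1251, 0.1479]
orientation: [-3.141, 0.001, -0.09]
wrist_force: [-0.8, -0.2, -0.2]
gripper_width: 0.7
gripper_force: 27.8
t: 13.23
ee_pos: [0.6178, -0.1249, 0.1297]
orientation: [-3.141, 0.001, -0.089]
wrist_force: [-0.8, -0.2, -0.6]
gripper_width: 0.706
gripper_force: 27.8
```

```bash
python3 -m inch '[{"gripper":0.3,"x":0,"y":0,"z":0.02,"wx":0,"wy":0,"wz":0},{"gripper":0.3,"x":0,"y":0,"z":0.02,"wx":0,"wy":0,"wz":0},{"gripper":1,"x":0,"y":0,"z":0.02,"wx":0,"wy":0,"wz":0},{"gripper":1,"x":0,"y":0,"z":0.02,"wx":0,"wy":0,"wz":0},{"gripper":1,"x":0,"y":0,"z":0.02,"wx":0,"wy":0,"wz":0},{"gripper":1,"x":0,"y":0,"z":-0.1,"wx":0,"wy":0,"wz":0},{"gripper":1,"x":0,"y":0,"z":-0.3,"wx":0,"wy":0,"wz":0},{"gripper":1,"x":0,"y":0,"z":-0.5,"wx":0,"wy":0,"wz":0},{"gripper":1,"x":0,"y":0,"z":-0.65,"wx":0,"wy":0,"wz":0},{"gripper":1,"x":0,"y":0,"z":-0.65,"wx":0,"wy":0,"wz":0}]'
python3 -m inch '[{"gripper":1,"x":-0.5,"y":-0.5,"z":0,"wx":0,"wy":0,"wz":0},{"gripper":1,"x":-0.5,"y":-0.5,"z":0,"wx":0,"wy":0,"wz":0},{"gripper":1,"x":-0.5,"y":-0.5,"z":0,"wx":0,"wy":0,"wz":0},{"gripper":1,"x":-0.5,"y":-0.5,"z":0,"wx":0,"wy":0,"wz":0},{"gripper":1,"x":-0.5,"y":-0.5,"z":0,"wx":0,"wy":0,"wz":0},{"gripper":1,"x":-0.5,"y":-0.5,"z":0,"wx":0,"wy":0,"wz":0}]'
python3 - <<'E'
from h import *
P=arm.camera_params("wrist");im=arm.read_camera("wrist");cv2.imwrite("pics/w8.png",im[:,:,::-1])
for k,h in red_blobs(im): 
  x,s=fit(P,h,k,0);print(k,np.round(cen(h)[0]),np.round(x,4),round(s,3))
for X in((.6326,-.011,.1495),(.6171,-.125,.1495)):
  try: print([np.round(a,4) for a in mouth(P,im,proj("",np.array(X),P))])
  except Exception as e: print(e)
tgt((.507,.055,.1),-.09)
E
```

```text
t: 14.07
ee_pos: [0.6216, -0.1259, 0.234]
orientation: [3.14, -0.011, -0.089]
wrist_force: [0.0, -0.3, 0.7]
gripper_width: 0.999
gripper_force: 0.0
t: 14.57
ee_pos: [0.5508, -0.0438, 0.228]
orientation: [3.141, -0.001, -0.089]
wrist_force: [0.9, 0.6, -0.4]
gripper_width: 1.0
gripper_force: 0.0
cap [ 78. 237.] [0.4954 0.2902] 0.947
collar [160. 220.] [0.5067 0.1776] 0.949
cap [250. 215.] [0.5071 0.0549] 0.952
cap [527. 191.] [ 0.5069 -0.2991] 0.955
collar [411. 114.] [ 0.6139 -0.1538] 1.325
collar [271. 108.] [0.6346 0.0085] 1.419
[array([265.5955, 111.6893]), array([42.4063, 46.2431]), array([ 0.6329, -0.0111,  0.1495])]
[array([428.9153, 119.6804]), array([40.7856, 46.4785]), array([ 0.6172, -0.125 ,  0.1495])]
t 14.62 yaw -0.09 mm [-52.8 -94.9 127.9] share [-0.352 -0.632  0.853] wz 0.0
```

View pics/w8.png

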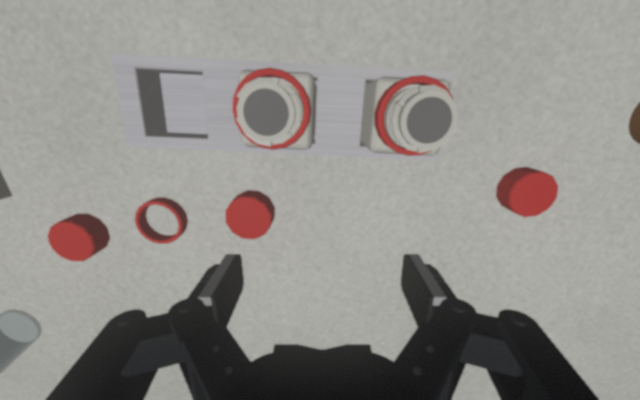

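Both collars are seated, rings at (271,108) and (411,114). The caps are unmoved. Next I'll pick the cap at (250,215), which is (0.507, 0.055).

```bash
python3 -m inch '[{"gripper":1,"x":-0.15,"y":-0.3,"z":0.1,"wx":0,"wy":0,"wz":0},{"gripper":1,"x":-0.352,"y":-0.55,"z":0.3,"wx":0,"wy":0,"wz":0},{"gripper":1,"x":-0.352,"y":-0.632,"z":0.6,"wx":0,"wy":0,"wz":0},{"gripper":1,"x":-0.352,"y":-0.632,"z":0.9,"wx":0,"wy":0,"wz":0},{"gripper":1,"x":-0.352,"y":-0.632,"z":0.9,"wx":0,"wy":0,"wz":0},{"gripper":1,"x":-0.352,"y":-0.632,"z":0.9,"wx":0,"wy":0,"wz":0},{"gripper":1,"x":-0.352,"y":-0.632,"z":0.9,"wx":0,"wy":0,"wz":0},{"gripper":1,"x":-0.352,"y":-0.632,"z":0.9,"wx":0,"wy":0,"wz":0}]' 60
python3 - <<'E'
from h import *
tgt((.507,.055,.022),-.09); print(arm.sense()["ee_pos"])
E
```

```text
t: 15.28
ee_pos: [0.5082, 0.0548, 0.094]
orientation: [-3.142, -0.002, -0.09]
wrist_force: [0.1, -0.6, 0.1]
gripper_width: 1.001
gripper_force: 0.0
t 15.28 yaw -0.09 mm [-1.2 -0.1 72. ] share [-0.008 -0.001  0.48 ] wz -0.0
[0.50821625 0.05480621 0.0939672 ]
```

```bash
python3 -m inch '[{"gripper":1,"x":-0.008,"y":0,"z":0.2,"wx":0,"wy":0,"wz":0},{"gripper":1,"x":-0.008,"y":0,"z":0.4,"wx":0,"wy":0,"wz":0},{"gripper":1,"x":-0.008,"y":0,"z":0.48,"wx":0,"wy":0,"wz":0},{"gripper":1,"x":-0.008,"y":0,"z":0.48,"wx":0,"wy":0,"wz":0},{"gripper":0,"x":-0.008,"y":0,"z":0.48,"wx":0,"wy":0,"wz":0},{"gripper":0,"x":-0.008,"y":0,"z":0.48,"wx":0,"wy":0,"wz":0},{"gripper":0,"x":-0.008,"y":0,"z":0.48,"wx":0,"wy":0,"wz":0},{"gripper":0,"x":-0.008,"y":0,"z":0.48,"wx":0,"wy":0,"wz":0},{"gripper":0,"x":-0.008,"y":0,"z":0.48,"wx":0,"wy":0,"wz":0},{"gripper":0,"x":-0.008,"y":0,"z":0.48,"wx":0,"wy":0,"wz":0}]'
python3 -m inch '[{"gripper":0,"x":0,"y":0,"z":-0.3,"wx":0,"wy":0,"wz":0},{"gripper":0,"x":0,"y":0,"z":-0.6,"wx":0,"wy":0,"wz":0},{"gripper":0,"x":0,"y":0,"z":-1,"wx":0,"wy":0,"wz":0},{"gripper":0,"x":0,"y":0,"z":-1,"wx":0,"wy":0,"wz":0},{"gripper":0,"x":0,"y":0,"z":-1,"wx":0,"wy":0,"wz":0},{"gripper":0,"x":0,"y":0,"z":-1,"wx":0,"wy":0,"wz":0}]'
python3 -m inch '[{"gripper":0,"x":0,"y":0,"z":-0.18,"wx":0,"wy":0,"wz":0},{"gripper":0,"x":0,"y":0,"z":-0.18,"wx":0,"wy":0,"wz":0},{"gripper":0,"x":0,"y":0,"z":-0.18,"wx":0,"wy":0,"wz":0}]'
python3 - <<'E'
from h import *
P=arm.camera_params("wrist");im=arm.read_camera("wrist");cv2.imwrite("pics/w9.png",im[:,:,::-1])
s=arm.sense();print(s["ee_pos"],s["orientation"])
for k,h in red_blobs(im,4000): 
   x,sc=fit(P,h,k,s["ee_pos"][2]-.0225);print(k,cv2.boundingRect(h),np.round(x,4),round(sc,3))
tgt((.633,-.011,.195),-.09)
E
```

```text
t: 16.12
ee_pos: [0.5072, 0.0553, 0.0236]
orientation: [-3.141, -0.006, -0.09]
wrist_force: [-0.6, -1.6, 5.3]
gripper_width: 0.662
gripper_force: 63.5
t: 16.62
ee_pos: [0.5068, 0.0556, 0.1745]
orientation: [-3.141, -0.008, -0.09]
wrist_force: [0.1, -0.2, -0.4]
gripper_width: 0.663
gripper_force: 64.5
t: 16.87
ee_pos: [0.5051, 0.0556, 0.1982]
orientation: [-3.141, -0.002, -0.09]
wrist_force: [-0.6, 0.4, -0.2]
gripper_width: 0.662
gripper_force: 64.5
[0.50429811 0.05555734 0.19728558] [ 3.14149417e+00  7.50204183e-04 -8.95493089e-02]
cap (258, 207, 129, 118) [0.5042 0.0561] 1.021
t 16.92 yaw -0.09 mm [134.1  54.8   2.3] share [0.894 0.365 0.015] wz 0.0
```

```bash
python3 -m inch '[{"gripper":0,"x":0.25,"y":0.1,"z":0,"wx":0,"wy":0,"wz":0},{"gripper":0,"x":0.5,"y":0.25,"z":0,"wx":0,"wy":0,"wz":0},{"gripper":0,"x":0.75,"y":0.365,"z":0,"wx":0,"wy":0,"wz":0},{"gripper":0,"x":0.894,"y":0.365,"z":0,"wx":0,"wy":0,"wz":0},{"gripper":0,"x":0.894,"y":0.365,"z":0,"wx":0,"wy":0,"wz":0},{"gripper":0,"x":0.894,"y":0.365,"z":0,"wx":0,"wy":0,"wz":0},{"gripper":0,"x":0.894,"y":0.365,"z":0,"wx":0,"wy":0,"wz":0},{"gripper":0,"x":0.894,"y":0.365,"z":0.05,"wx":0,"wy":0,"wz":0},{"gripper":0,"x":0.894,"y":0.365,"z":0.05,"wx":0,"wy":0,"wz":0}]'
python3 - <<'E'
from h import *
tgt((.633,-.011,.175),-.09)
P=arm.camera_params("wrist");s=arm.sense();im=arm.read_camera("wrist")
for k,h in red_blobs(im,4000): 
   x,sc=fit(P,h,k,s["ee_pos"][2]-.0236);print(k,np.round(x,4),s["ee_pos"])
print(arm.sense()["wrist_force"],arm.sense()["ft_torque"])
E
```

```text
t: 17.67
ee_pos: [0.6311, -0.0102, 0.1886]
orientation: [-3.142, 0.004, -0.089]
wrist_force: [-0.7, -0.3, -0.1]
gripper_width: 0.658
gripper_force: 64.5
t 17.67 yaw -0.089 mm [ 2.   0.6 13.6] share [0.013 0.004 0.091] wz 0.001
collar [ 0.6494 -0.0883] [ 0.63111088 -0.01020682  0.18863162]
cap [ 0.6378 -0.0102] [ 0.63111088 -0.01020682  0.18863162]
[-0.08116804 -0.34535282  0.41019899] [-0.03417087 -0.02944207  0.00414114]
```

```bash
python3 -m inch '[{"gripper":0,"x":0.013,"y":0.004,"z":0.04,"wx":0,"wy":0,"wz":0},{"gripper":0,"x":0.013,"y":0.004,"z":0.08,"wx":0,"wy":0,"wz":0},{"gripper":0,"x":0.013,"y":0.004,"z":0.11,"wx":0,"wy":0,"wz":0},{"gripper":0,"x":0.013,"y":0.004,"z":0.135,"wx":0,"wy":0,"wz":0},{"gripper":0,"x":0.013,"y":0.004,"z":0.135,"wx":0,"wy":0,"wz":0}]'
python3 -m inch '[{"gripper":0,"x":0,"y":0,"z":0.01,"wx":0,"wy":0,"wz":0},{"gripper":0,"x":0,"y":0,"z":0.02,"wx":0,"wy":0,"wz":0},{"gripper":0,"x":0,"y":0,"z":0.02,"wx":0,"wy":0,"wz":0}]'
```

```text
t: 18.13
ee_pos: [0.6346, -0.0116, 0.169]
orientation: [-3.142, 0.002, -0.089]
wrist_force: [-0.8, -0.2, -0.1]
gripper_width: 0.666
gripper_force: 64.5
t: 18.38
ee_pos: [0.6356, -0.0117, 0.1677]
orientation: [-3.142, -0.001, -0.09]
wrist_force: [-0.8, -0.4, 3.1]
gripper_width: 0.664
gripper_force: 64.8
```

```bash
python3 -m inch '[{"gripper":0,"x":-0.015,"y":-0.003,"z":0,"wx":0,"wy":0,"wz":0},{"gripper":0,"x":-0.015,"y":-0.003,"z":0.01,"wx":0,"wy":0,"wz":0},{"gripper":0,"x":-0.015,"y":-0.003,"z":0.01,"wx":0,"wy":0,"wz":0}]'
```

```text
t: 18.63
ee_pos: [0.6328, -0.0109, 0.1655]
orientation: [-3.142, 0.001, -0.089]
wrist_force: [0.6, -0.4, -0.7]
gripper_width: 0.664
gripper_force: 64.5
```

```bash
python3 -m inch '[{"gripper":0,"x":0,"y":0,"z":0.01,"wx":0,"wy":0,"wz":0},{"gripper":0,"x":0,"y":0,"z":0.02,"wx":0,"wy":0,"wz":0},{"gripper":0,"x":0,"y":0,"z":0.02,"wx":0,"wy":0,"wz":0}]'
python3 -m inch '[{"gripper":0,"x":0,"y":0,"z":0.01,"wx":0,"wy":0,"wz":0},{"gripper":0,"x":0,"y":0,"z":0.01,"wx":0,"wy":0,"wz":0}]'
```

```text
t: 18.88
ee_pos: [0.6329, -0.011, 0.1622]
orientation: [-3.142, 0.001, -0.089]
wrist_force: [0.5, 0.2, -0.4]
gripper_width: 0.666
gripper_force: 64.5
t: 19.05
ee_pos: [0.633, -0.011, 0.1609]
orientation: [3.142, 0.001, -0.089]
wrist_force: [0.5, -0.1, 0.3]
gripper_width: 0.658
gripper_force: 64.5
```

```bash
python3 -m inch '[{"gripper":0,"x":0,"y":0,"z":0.008,"wx":0,"wy":0,"wz":0},{"gripper":0,"x":0,"y":0,"z":0.013,"wx":0,"wy":0,"wz":0},{"gripper":0,"x":0,"y":0,"z":0.013,"wx":0,"wy":0,"wz":0}]'
python3 -m inch '[{"gripper":0,"x":0,"y":0,"z":0.008,"wx":0,"wy":0,"wz":0},{"gripper":0,"x":0,"y":0,"z":0.008,"wx":0,"wy":0,"wz":0}]'
```

```text
t: 19.3
ee_pos: [0.6333, -0.0111, 0.1603]
orientation: [3.142, -0.001, -0.089]
wrist_force: [-1.1, 0.0, 4.8]
gripper_width: 0.664
gripper_force: 65.1
t: 19.47
ee_pos: [0.6336, -0.0111, 0.1601]
orientation: [3.141, -0.002, -0.089]
wrist_force: [-1.6, 1.0, 8.6]
gripper_width: 0.664
gripper_force: 65.6
```

```bash
python3 -m inch '[{"gripper":0,"x":0,"y":0,"z":0,"wx":0,"wy":0,"wz":-0.08},{"gripper":0,"x":0,"y":0,"z":0,"wx":0,"wy":0,"wz":-0.16},{"gripper":0,"x":0,"y":0,"z":0,"wx":0,"wy":0,"wz":-0.24},{"gripper":0,"x":0,"y":0,"z":0,"wx":0,"wy":0,"wz":-0.24}]'
python3 -m inch '[{"gripper":0,"x":0,"y":0,"z":0,"wx":0,"wy":0,"wz":-0.08},{"gripper":0,"x":0,"y":0,"z":0,"wx":0,"wy":0,"wz":-0.16},{"gripper":0,"x":0,"y":0,"z":0,"wx":0,"wy":0,"wz":-0.24},{"gripper":0,"x":0,"y":0,"z":0,"wx":0,"wy":0,"wz":-0.24}]'; python3 -c "
from h import *;print(arm.sense()['ft_torque'],arm.sense()['joint_pos'])"
```

```text
t: 19.8
ee_pos: [0.6343, -0.0115, 0.1614]
orientation: [3.139, -0.004, 0.293]
wrist_force: [-2.2, 0.0, 13.4]
gripper_width: 0.666
gripper_force: 65.8
t: 20.13
ee_pos: [0.6338, -0.0101, 0.1614]
orientation: [3.141, -0.003, 0.67]
wrist_force: [-2.8, 1.7, 14.7]
gripper_width: 0.662
gripper_force: 66.0
[0.35169536 0.93100262 0.06725029] [-0.08352556  0.45733693  1.49544706  0.0017248   1.18566261  0.81692286]
```

```bash
python3 -m inch '[{"gripper":0,"x":0,"y":0,"z":0,"wx":0,"wy":0,"wz":-0.08},{"gripper":0,"x":0,"y":0,"z":0,"wx":0,"wy":0,"wz":-0.16},{"gripper":0,"x":0,"y":0,"z":0,"wx":0,"wy":0,"wz":-0.16}]'
python3 -m inch '[{"gripper":0,"x":0,"y":0,"z":0,"wx":0,"wy":0,"wz":-0.08},{"gripper":0,"x":0,"y":0,"z":0,"wx":0,"wy":0,"wz":-0.16},{"gripper":0,"x":0,"y":0,"z":0,"wx":0,"wy":0,"wz":-0.16}]'
```

```text
t: 20.38
ee_pos: [0.6333, -0.0109, 0.1585]
orientation: [3.141, -0.0, 0.919]
wrist_force: [0.1, -0.4, -0.4]
gripper_width: 0.661
gripper_force: 64.6
t: 20.63
ee_pos: [0.6335, -0.011, 0.1586]
orientation: [3.141, -0.001, 1.166]
wrist_force: [-0.7, -0.9, 6.1]
gripper_width: 0.665
gripper_force: 65.5
```

```bash
python3 -m inch '[{"gripper":0,"x":0,"y":0,"z":-0.01,"wx":0,"wy":0,"wz":0.08},{"gripper":0,"x":0,"y":0,"z":0,"wx":0,"wy":0,"wz":0.14},{"gripper":0,"x":0,"y":0,"z":0.015,"wx":0,"wy":0,"wz":0.14},{"gripper":0,"x":0,"y":0,"z":0.03,"wx":0,"wy":0,"wz":0.14},{"gripper":0,"x":0,"y":0,"z":0.03,"wx":0,"wy":0,"wz":0.14}]'
```

```text
t: 21.05
ee_pos: [0.6335, -0.0112, 0.1559]
orientation: [3.14, -0.001, 0.946]
wrist_force: [-4.2, -0.2, 13.7]
gripper_width: 0.664
gripper_force: 66.4
```

```bash
python3 -m inch '[{"gripper":0,"x":0,"y":0,"z":0.0,"wx":0,"wy":0,"wz":0.08},{"gripper":0,"x":0,"y":0,"z":0.004,"wx":0,"wy":0,"wz":0.16},{"gripper":0,"x":0,"y":0,"z":0.004,"wx":0,"wy":0,"wz":0.16}]'
python3 -m inch '[{"gripper":0,"x":0,"y":0,"z":0.003,"wx":0,"wy":0,"wz":0.08},{"gripper":0,"x":0,"y":0,"z":0.006,"wx":0,"wy":0,"wz":0.16},{"gripper":0,"x":0,"y":0,"z":0.006,"wx":0,"wy":0,"wz":0.16}]'
```

```text
t: 21.3
ee_pos: [0.6337, -0.0117, 0.1549]
orientation: [3.139, -0.001, 0.69]
wrist_force: [-3.3, -1.0, 11.4]
gripper_width: 0.665
gripper_force: 66.1
t: 21.55
ee_pos: [0.6336, -0.0117, 0.154]
orientation: [3.14, -0.001, 0.439]
wrist_force: [-2.7, -1.2, 10.1]
gripper_width: 0.667
gripper_force: 66.1
```

```bash
python3 -m inch '[{"gripper":0,"x":0,"y":0,"z":0.003,"wx":0,"wy":0,"wz":0.08},{"gripper":0,"x":0,"y":0,"z":0.007,"wx":0,"wy":0,"wz":0.16},{"gripper":0,"x":0,"y":0,"z":0.01,"wx":0,"wy":0,"wz":0.24},{"gripper":0,"x":0,"y":0,"z":0.013,"wx":0,"wy":0,"wz":0.32},{"gripper":0,"x":0,"y":0,"z":0.013,"wx":0,"wy":0,"wz":0.32}]'
python3 -m inch '[{"gripper":0,"x":0,"y":0,"z":0.003,"wx":0,"wy":0,"wz":0.08},{"gripper":0,"x":0,"y":0,"z":0.007,"wx":0,"wy":0,"wz":0.16},{"gripper":0,"x":0,"y":0,"z":0.007,"wx":0,"wy":0,"wz":0.16}]'
python3 -c "
from h import *;print(arm.sense()['ft_torque'])"
```

```text
t: 21.97
ee_pos: [0.6337, -0.0114, 0.152]
orientation: [3.141, -0.002, -0.064]
wrist_force: [-3.0, -0.5, 11.3]
gripper_width: 0.663
gripper_force: 66.1
t: 22.22
ee_pos: [0.6338, -0.0115, 0.1511]
orientation: [3.141, -0.002, -0.315]
wrist_force: [-3.7, -0.6, 11.1]
gripper_width: 0.662
gripper_force: 66.2
[-0.25230723  0.53951055 -0.17851213]
```

```bash
python3 -m inch '[{"gripper":0,"x":0,"y":0,"z":0.003,"wx":0,"wy":0,"wz":0.06},{"gripper":0,"x":0,"y":0,"z":0.005,"wx":0,"wy":0,"wz":0.12},{"gripper":0,"x":0,"y":0,"z":0.005,"wx":0,"wy":0,"wz":0.12}]'
python3 -c "
from h import *;print(arm.sense()['ft_torque'])"
python3 -m inch '[{"gripper":0,"x":0,"y":0,"z":0.002,"wx":0,"wy":0,"wz":0.05},{"gripper":0,"x":0,"y":0,"z":0.004,"wx":0,"wy":0,"wz":0.1},{"gripper":0,"x":0,"y":0,"z":0.004,"wx":0,"wy":0,"wz":0.1}]'
python3 -c "
from h import *;print(arm.sense()['ft_torque'],arm.sense()['joint_pos'])"
```

```text
t: 22.47
ee_pos: [0.6339, -0.0119, 0.1505]
orientation: [3.141, -0.003, -0.502]
wrist_force: [-3.2, -1.6, 11.6]
gripper_width: 0.663
gripper_force: 66.1
[-0.40960905  0.59232077 -0.09941385]
t: 22.72
ee_pos: [0.6337, -0.0119, 0.1499]
orientation: [3.141, -0.003, -0.658]
wrist_force: [-3.3, -1.0, 12.2]
gripper_width: 0.666
gripper_force: 66.2
[-0.40532567  0.58218496 -0.14494124] [-8.44793086e-02  4.68714850e-01  1.50812637e+00 -1.72191618e-03
  1.16259266e+00  2.14544995e+00]
```

```bash
python3 -m inch '[{"gripper":0,"x":0,"y":0,"z":0.002,"wx":0,"wy":0,"wz":0.05},{"gripper":0,"x":0,"y":0,"z":0.004,"wx":0,"wy":0,"wz":0.1},{"gripper":0,"x":0,"y":0,"z":0.004,"wx":0,"wy":0,"wz":0.1}]'
python3 -c "
from h import *;print(arm.sense()['ft_torque'])"
python3 -m inch '[{"gripper":0,"x":0,"y":0,"z":0.002,"wx":0,"wy":0,"wz":0.04},{"gripper":0,"x":0,"y":0,"z":0.003,"wx":0,"wy":0,"wz":0.08},{"gripper":0,"x":0,"y":0,"z":0.003,"wx":0,"wy":0,"wz":0.08}]'
python3 -c "
from h import *;print(arm.sense()['ft_torque'],arm.sense()['joint_pos'][5])"
```

```text
t: 22.97
ee_pos: [0.6337, -0.0132, 0.1496]
orientation: [3.14, -0.005, -0.812]
wrist_force: [-3.8, -5.8, 12.6]
gripper_width: 0.666
gripper_force: 62.0
[-0.9623352   0.7064093   0.77983124]
t: 23.22
ee_pos: [0.6348, -0.0151, 0.1495]
orientation: [3.14, -0.01, -0.935]
wrist_force: [-2.2, -9.0, 12.3]
gripper_width: 0.663
gripper_force: 67.8
[-1.79319325  0.42849424  1.57758079] 2.4233586034477534
```

Torque jumps to 1.6 N·m and z stops falling at 0.1495, so this cap is home. Release and lift.

```bash
python3 -m inch '[{"gripper":1,"x":0,"y":0,"z":0,"wx":0,"wy":0,"wz":-0.02},{"gripper":1,"x":0,"y":0,"z":0,"wx":0,"wy":0,"wz":-0.02},{"gripper":1,"x":0,"y":0,"z":0,"wx":0,"wy":0,"wz":-0.02},{"gripper":1,"x":0,"y":0,"z":-0.1,"wx":0,"wy":0,"wz":-0.02},{"gripper":1,"x":0,"y":0,"z":-0.3,"wx":0,"wy":0,"wz":-0.02},{"gripper":1,"x":0,"y":0,"z":-0.5,"wx":0,"wy":0,"wz":-0.02},{"gripper":1,"x":0,"y":0,"z":-0.55,"wx":0,"wy":0,"wz":-0.1},{"gripper":1,"x":0,"y":0,"z":-0.55,"wx":0,"wy":0,"wz":-0.2},{"gripper":1,"x":0,"y":0,"z":-0.55,"wx":0,"wy":0,"wz":-0.3}]'
python3 -m inch '[{"gripper":1,"x":0,"y":0,"z":0,"wx":0,"wy":0,"wz":-0.25},{"gripper":1,"x":0,"y":0,"z":0,"wx":0,"wy":0,"wz":-0.25},{"gripper":1,"x":0,"y":0,"z":0,"wx":0,"wy":0,"wz":-0.25},{"gripper":1,"x":0,"y":0,"z":0,"wx":0,"wy":0,"wz":-0.25},{"gripper":1,"x":0,"y":0,"z":0,"wx":0,"wy":0,"wz":-0.25}]'
python3 -c "
from h import *
tgt((.54,-.15,.23),-.09);tgt((.507,-.299,.2),-.09)"
```

```text
t: 23.97
ee_pos: [0.6338, -0.0108, 0.2302]
orientation: [-3.14, -0.002, -0.526]
wrist_force: [-0.4, -0.5, -0.7]
gripper_width: 0.998
gripper_force: 0.0
t: 24.38
ee_pos: [0.633, -0.0108, 0.2287]
orientation: [-3.141, 0.001, -0.141]
wrist_force: [0.2, -0.1, 0.0]
gripper_width: 0.998
gripper_force: 0.0
t 24.38 yaw -0.141 mm [-72.5 150.9  -1.3] share [-0.483  1.006 -0.009] wz -0.033
t 24.38 yaw -0.141 mm [-84.2 303.1  28.7] share [-0.561  2.021  0.191] wz -0.033
```

```bash
python3 -m inch '[{"gripper":1,"x":-0.28,"y":1,"z":0,"wx":0,"wy":0,"wz":-0.28},{"gripper":1,"x":-0.28,"y":1,"z":0,"wx":0,"wy":0,"wz":-0.28},{"gripper":1,"x":-0.28,"y":1,"z":0,"wx":0,"wy":0,"wz":-0.28},{"gripper":1,"x":-0.28,"y":1,"z":0,"wx":0,"wy":0,"wz":-0.28},{"gripper":1,"x":-0.28,"y":1,"z":0,"wx":0,"wy":0,"wz":-0.28},{"gripper":1,"x":-0.28,"y":1,"z":0,"wx":0,"wy":0,"wz":-0.28},{"gripper":1,"x":-0.28,"y":1,"z":0,"wx":0,"wy":0,"wz":-0.28}]'
python3 - <<'E'
from h import *
P=arm.camera_params("wrist");im=arm.read_camera("wrist");cv2.imwrite("pics/w10.png",im[:,:,::-1])
for k,h in red_blobs(im): 
  x,s=fit(P,h,k,0);print(k,np.round(cen(h)[0]),np.round(x,4),round(s,3))
try: print([np.round(a,4) for a in mouth(P,im,proj("",np.array([.6171,-.125,.1495]),P))])
except Exception as e: print(e)
tgt((.5068,-.299,.1),.3)
E
```

```text
t: 24.97
ee_pos: [0.571, -0.1536, 0.2292]
orientation: [-3.141, -0.001, 0.297]
wrist_force: [0.1, -0.1, 0.1]
gripper_width: 0.999
gripper_force: 0.0
cap [411. 248.] [ 0.5085 -0.2981] 0.928
collar [523. 220.] [ 0.5885 -0.4296] 0.451
collar [ 49. 145.] [0.5066 0.1778] 0.951
collar [305. 140.] [ 0.6052 -0.1213] 1.403
cap [155.  76.] [0.6245 0.057 ] 1.646
[array([303.0925, 149.1622]), array([40.5698, 41.2921]), array([ 0.6172, -0.1246,  0.1495])]
t 25.02 yaw 0.299 mm [-104.6  120.5  129.2] share [-0.697  0.803  0.861] wz -0.001
```

View pics/w10.png

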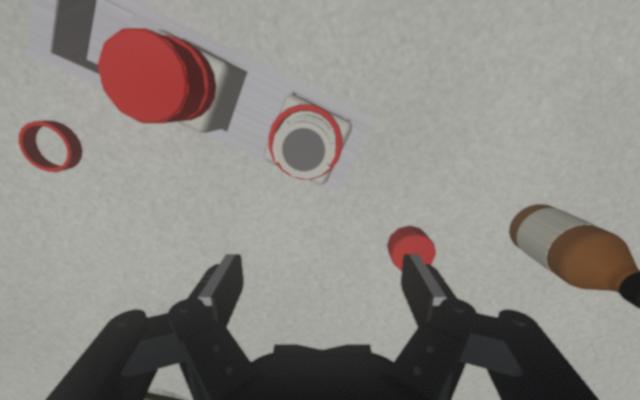

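The picture shows the capped bottle at (155,75) with its collar beneath, the open bottle at (303,149), and the next cap at (411,248), partly behind a finger and not moved.

```bash
python3 -m inch '[{"gripper":1,"x":-0.3,"y":0.35,"z":0.1,"wx":0,"wy":0,"wz":0},{"gripper":1,"x":-0.5,"y":0.6,"z":0.25,"wx":0,"wy":0,"wz":0},{"gripper":1,"x":-0.697,"y":0.803,"z":0.4,"wx":0,"wy":0,"wz":0},{"gripper":1,"x":-0.697,"y":0.803,"z":0.4,"wx":0,"wy":0,"wz":0},{"gripper":1,"x":-0.697,"y":0.803,"z":0.7,"wx":0,"wy":0,"wz":0},{"gripper":1,"x":-0.697,"y":0.803,"z":0.861,"wx":0,"wy":0,"wz":0},{"gripper":1,"x":-0.697,"y":0.803,"z":0.861,"wx":0,"wy":0,"wz":0},{"gripper":1,"x":-0.697,"y":0.803,"z":0.861,"wx":0,"wy":0,"wz":0},{"gripper":1,"x":-0.697,"y":0.803,"z":0.861,"wx":0,"wy":0,"wz":0}]' 60
python3 - <<'E'
from h import *
P=arm.camera_params("wrist");im=arm.read_camera("wrist")
for k,h in red_blobs(im,1500): 
  x,s=fit(P,h,k,0);print(k,np.round(cen(h)[0]),np.round(x,4),round(s,3))
tgt((.5068,-.299,.022),.3); print(arm.sense()["ee_pos"])
E
```

```text
t: 25.77
ee_pos: [0.5085, -0.2993, 0.1012]
orientation: [3.14, -0.001, 0.302]
wrist_force: [0.9, 0.9, 1.3]
gripper_width: 1.001
gripper_force: 0.0
cap [373. 247.] [ 0.4928 -0.3483] 0.967
t 25.82 yaw 0.303 mm [-1.9 -1.3 80. ] share [-0.012 -0.009  0.534] wz 0.002
[ 0.50896817 -0.29967804  0.10204116]
```

The cap now measures at (0.493, −0.348), so it has been knocked about 5 cm. I'll move over it and check.

```bash
python3 -m inch '[{"gripper":1,"x":-0.15,"y":0.28,"z":-0.2,"wx":0,"wy":0,"wz":0},{"gripper":1,"x":-0.2,"y":0.28,"z":-0.2,"wx":0,"wy":0,"wz":0},{"gripper":1,"x":-0.2,"y":0.28,"z":-0.2,"wx":0,"wy":0,"wz":0},{"gripper":1,"x":-0.2,"y":0.28,"z":-0.2,"wx":0,"wy":0,"wz":0},{"gripper":1,"x":-0.2,"y":0.28,"z":-0.2,"wx":0,"wy":0,"wz":0}]'
python3 - <<'E'
from h import *
P=arm.camera_params("wrist");im=arm.read_camera("wrist");cv2.imwrite("pics/w11.png",im[:,:,::-1])
for k,h in red_blobs(im,1500): 
  x,s=fit(P,h,k,0);print(k,np.round(cen(h)[0]),np.round(x,4),round(s,3))
print(arm.sense()["ee_pos"]);tgt((*x,.022),.3)
E
```

```text
t: 26.23
ee_pos: [0.4913, -0.3482, 0.1315]
orientation: [3.14, -0.002, 0.301]
wrist_force: [0.1, -0.1, 0.6]
gripper_width: 0.998
gripper_force: 0.0
cap [323. 201.] [ 0.4926 -0.3481] 0.967
cap [537. 148.] [ 0.5906 -0.5084] 1.486
[ 0.49102858 -0.34774971  0.13083254]
t 26.28 yaw 0.302 mm [ 47.3 183.  108.8] share [0.315 1.22  0.726] wz 0.001
```

View pics/w11.png

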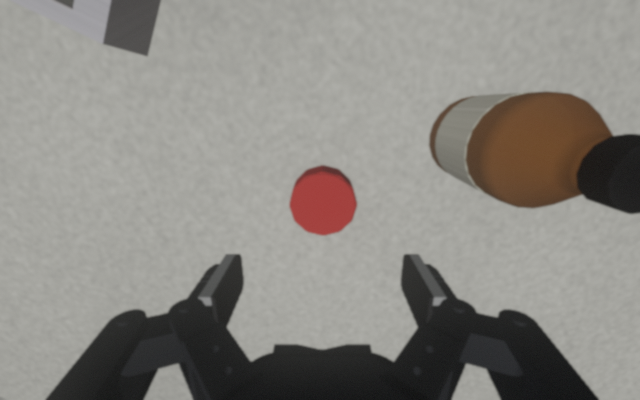

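The cap stands upright at (323,201), with the amber bottle well clear on the right. Grasp it.

```bash
python3 -m inch '[{"gripper":1,"x":0.01,"y":0.005,"z":0.2,"wx":0,"wy":0,"wz":0},{"gripper":1,"x":0.01,"y":0.005,"z":0.4,"wx":0,"wy":0,"wz":0},{"gripper":1,"x":0.01,"y":0.005,"z":0.6,"wx":0,"wy":0,"wz":0},{"gripper":1,"x":0.01,"y":0.005,"z":0.726,"wx":0,"wy":0,"wz":0},{"gripper":1,"x":0.01,"y":0.005,"z":0.726,"wx":0,"wy":0,"wz":0},{"gripper":0,"x":0.01,"y":0.005,"z":0.726,"wx":0,"wy":0,"wz":0},{"gripper":0,"x":0.01,"y":0.005,"z":0.726,"wx":0,"wy":0,"wz":0},{"gripper":0,"x":0.01,"y":0.005,"z":0.726,"wx":0,"wy":0,"wz":0},{"gripper":0,"x":0.01,"y":0.005,"z":0.726,"wx":0,"wy":0,"wz":0},{"gripper":0,"x":0.01,"y":0.005,"z":0.726,"wx":0,"wy":0,"wz":0}]'
python3 -m inch '[{"gripper":0,"x":0,"y":0,"z":0,"wx":0,"wy":0,"wz":0},{"gripper":0,"x":0,"y":0,"z":-0.3,"wx":0,"wy":0,"wz":0},{"gripper":0,"x":0,"y":0,"z":-0.6,"wx":0,"wy":0,"wz":0},{"gripper":0,"x":0,"y":0,"z":-1,"wx":0,"wy":0,"wz":0},{"gripper":0,"x":0,"y":0,"z":-1,"wx":0,"wy":0,"wz":0},{"gripper":0,"x":0,"y":0,"z":-1,"wx":0,"wy":0,"wz":0}]'
python3 -m inch '[{"gripper":0,"x":0,"y":-0.3,"z":-0.18,"wx":0,"wy":0,"wz":0},{"gripper":0,"x":0,"y":-0.5,"z":-0.18,"wx":0,"wy":0,"wz":0},{"gripper":0,"x":0,"y":-0.8,"z":-0.18,"wx":0,"wy":0,"wz":0},{"gripper":0,"x":0,"y":-0.8,"z":-0.18,"wx":0,"wy":0,"wz":0},{"gripper":0,"x":0,"y":-0.8,"z":-0.18,"wx":0,"wy":0,"wz":0},{"gripper":0,"x":0,"y":-0.8,"z":-0.18,"wx":0,"wy":0,"wz":0}]'
python3 - <<'E'
from h import *
P=arm.camera_params("wrist");im=arm.read_camera("wrist")
s=arm.sense();print(s["ee_pos"],s["orientation"])
for k,h in red_blobs(im,4000): 
   x,sc=fit(P,h,k,s["ee_pos"][2]-.0236);print(k,cv2.boundingRect(h),np.round(x,4),round(sc,3))
tgt((.6171,-.1248,.195),.3)
E
```

```text
t: 27.12
ee_pos: [0.4935, -0.3498, 0.0231]
orientation: [3.139, -0.002, 0.301]
wrist_force: [-0.4, 0.5, 4.7]
gripper_width: 0.67
gripper_force: 64.4
t: 27.62
ee_pos: [0.4956, -0.3519, 0.1787]
orientation: [3.13, -0.008, 0.301]
wrist_force: [0.4, 0.4, -0.3]
gripper_width: 0.673
gripper_force: 64.8
t: 28.12
ee_pos: [0.4567, -0.2346, 0.1983]
orientation: [3.14, -0.0, 0.302]
wrist_force: [-0.8, -1.1, -0.9]
gripper_width: 0.675
gripper_force: 64.8
[ 0.45728753 -0.23536838  0.19826716] [ 3.14011684e+00 -6.09493290e-04  3.01424908e-01]
cap (257, 208, 132, 119) [ 0.4548 -0.2347] 1.034
t 28.17 yaw 0.301 mm [185.4 -58.1   3.3] share [ 1.236 -0.388  0.022] wz 0.001
```

```bash
python3 -m inch '[{"gripper":0,"x":0.2,"y":-0.1,"z":0,"wx":0,"wy":0,"wz":0},{"gripper":0,"x":0.4,"y":-0.2,"z":0,"wx":0,"wy":0,"wz":0},{"gripper":0,"x":0.6,"y":-0.388,"z":0,"wx":0,"wy":0,"wz":0},{"gripper":0,"x":0.8,"y":-0.388,"z":0,"wx":0,"wy":0,"wz":0},{"gripper":0,"x":0.9,"y":-0.388,"z":0,"wx":0,"wy":0,"wz":0},{"gripper":0,"x":1,"y":-0.388,"z":0,"wx":0,"wy":0,"wz":0}]'
python3 -m inch '[{"gripper":0,"x":0.1,"y":0,"z":0,"wx":0,"wy":0,"wz":0},{"gripper":0,"x":0.2,"y":0,"z":0,"wx":0,"wy":0,"wz":0},{"gripper":0,"x":0.236,"y":0,"z":0.02,"wx":0,"wy":0,"wz":0},{"gripper":0,"x":0.236,"y":0,"z":0.05,"wx":0,"wy":0,"wz":0},{"gripper":0,"x":0.236,"y":0,"z":0.05,"wx":0,"wy":0,"wz":0},{"gripper":0,"x":0.236,"y":0,"z":0.05,"wx":0,"wy":0,"wz":0}]'
python3 - <<'E'
from h import *
P=arm.camera_params("wrist");im=arm.read_camera("wrist")
s=arm.sense();print(s["ee_pos"],s["orientation"])
for k,h in red_blobs(im,4000): 
   x,sc=fit(P,h,k,s["ee_pos"][2]-.0231);print(k,cv2.boundingRect(h),np.round(x,4),round(sc,3))
tgt((.6185,-.1253,.170),.3)
E
```

```text
t: 28.67
ee_pos: [0.5853, -0.1349, 0.1976]
orientation: [3.141, -0.001, 0.302]
wrist_force: [0.2, -0.0, -0.2]
gripper_width: 0.667
gripper_force: 64.8
t: 29.17
ee_pos: [0.6151, -0.1245, 0.1895]
orientation: [-3.14, 0.003, 0.3]
wrist_force: [0.5, -0.4, -0.4]
gripper_width: 0.67
gripper_force: 64.8
[ 0.61528356 -0.12450287  0.19002374] [-3.14083435e+00  1.75121513e-03  3.00391081e-01]
cap (257, 174, 132, 153) [ 0.622  -0.1223] 1.12
cap (94, 107, 131, 105) [ 0.6497 -0.0363] 0.786
t 29.22 yaw 0.3 mm [ 2.8  1.7 20. ] share [0.019 0.011 0.133] wz 0.0
```

```bash
python3 -m inch '[{"gripper":0,"x":0.014,"y":0.009,"z":0.03,"wx":0,"wy":0,"wz":0},{"gripper":0,"x":0.014,"y":0.009,"z":0.06,"wx":0,"wy":0,"wz":0},{"gripper":0,"x":0.014,"y":0.009,"z":0.09,"wx":0,"wy":0,"wz":0},{"gripper":0,"x":0.014,"y":0.009,"z":0.12,"wx":0,"wy":0,"wz":0},{"gripper":0,"x":0.014,"y":0.009,"z":0.14,"wx":0,"wy":0,"wz":0},{"gripper":0,"x":0.014,"y":0.009,"z":0.15,"wx":0,"wy":0,"wz":0},{"gripper":0,"x":0.014,"y":0.009,"z":0.15,"wx":0,"wy":0,"wz":0}]'
python3 -m inch '[{"gripper":0,"x":0,"y":0,"z":0.01,"wx":0,"wy":0,"wz":0},{"gripper":0,"x":0,"y":0,"z":0.02,"wx":0,"wy":0,"wz":0},{"gripper":0,"x":0,"y":0,"z":0.02,"wx":0,"wy":0,"wz":0}]'
```

```text
t: 29.8
ee_pos: [0.6184, -0.1245, 0.1676]
orientation: [-3.141, 0.001, 0.301]
wrist_force: [-0.6, -0.1, 0.3]
gripper_width: 0.672
gripper_force: 64.8
t: 30.05
ee_pos: [0.6187, -0.1245, 0.165]
orientation: [-3.141, 0.0, 0.301]
wrist_force: [0.0, 0.0, -0.9]
gripper_width: 0.676
gripper_force: 64.8
```

```bash
python3 -m inch '[{"gripper":0,"x":0,"y":0.003,"z":0.01,"wx":0,"wy":0,"wz":0},{"gripper":0,"x":0,"y":0.003,"z":0.025,"wx":0,"wy":0,"wz":0},{"gripper":0,"x":0,"y":0.003,"z":0.025,"wx":0,"wy":0,"wz":0}]'
python3 -m inch '[{"gripper":0,"x":0,"y":0,"z":0.007,"wx":0,"wy":0,"wz":0},{"gripper":0,"x":0,"y":0,"z":0.014,"wx":0,"wy":0,"wz":0},{"gripper":0,"x":0,"y":0,"z":0.014,"wx":0,"wy":0,"wz":0}]'
```

```text
t: 30.3
ee_pos: [0.6187, -0.125, 0.161]
orientation: [-3.141, 0.001, 0.301]
wrist_force: [0.2, 0.8, -0.4]
gripper_width: 0.67
gripper_force: 64.8
t: 30.55
ee_pos: [0.6188, -0.125, 0.1591]
orientation: [-3.141, 0.0, 0.301]
wrist_force: [0.2, 0.6, -1.5]
gripper_width: 0.672
gripper_force: 64.9
```

```bash
python3 -m inch '[{"gripper":0,"x":0,"y":0,"z":0.007,"wx":0,"wy":0,"wz":0},{"gripper":0,"x":0,"y":0,"z":0.012,"wx":0,"wy":0,"wz":0},{"gripper":0,"x":0,"y":0,"z":0.012,"wx":0,"wy":0,"wz":0}]'
python3 -m inch '[{"gripper":0,"x":0,"y":0,"z":0.007,"wx":0,"wy":0,"wz":0},{"gripper":0,"x":0,"y":0,"z":0.012,"wx":0,"wy":0,"wz":0},{"gripper":0,"x":0,"y":0,"z":0.012,"wx":0,"wy":0,"wz":0}]'
```

```text
t: 30.8
ee_pos: [0.6189, -0.125, 0.1573]
orientation: [-3.141, 0.0, 0.301]
wrist_force: [-0.4, 1.0, -0.7]
gripper_width: 0.668
gripper_force: 64.9
t: 31.05
ee_pos: [0.6189, -0.125, 0.1557]
orientation: [-3.142, 0.0, 0.301]
wrist_force: [-2.1, 0.5, -0.1]
gripper_width: 0.665
gripper_force: 64.9
```

```bash
python3 -m inch '[{"gripper":0,"x":0,"y":0,"z":0.007,"wx":0,"wy":0,"wz":0},{"gripper":0,"x":0,"y":0,"z":0.012,"wx":0,"wy":0,"wz":0},{"gripper":0,"x":0,"y":0,"z":0.012,"wx":0,"wy":0,"wz":0}]'
```

```text
t: 31.3
ee_pos: [0.6196, -0.1252, 0.1555]
orientation: [3.14, -0.002, 0.301]
wrist_force: [-2.4, 0.6, 7.8]
gripper_width: 0.672
gripper_force: 65.7
```

It has dropped straight into the thread, at the same height as the first cap after its drop. Wind clockwise.

```bash
python3 -m inch '[{"gripper":0,"x":0,"y":0,"z":0.002,"wx":0,"wy":0,"wz":0.08},{"gripper":0,"x":0,"y":0,"z":0.006,"wx":0,"wy":0,"wz":0.16},{"gripper":0,"x":0,"y":0,"z":0.006,"wx":0,"wy":0,"wz":0.16}]'
python3 -m inch '[{"gripper":0,"x":0,"y":0,"z":0.003,"wx":0,"wy":0,"wz":0.08},{"gripper":0,"x":0,"y":0,"z":0.006,"wx":0,"wy":0,"wz":0.16},{"gripper":0,"x":0,"y":0,"z":0.006,"wx":0,"wy":0,"wz":0.16}]'
python3 -c "
from h import *;print(arm.sense()['ft_torque'])"
```

```text
t: 31.55
ee_pos: [0.6195, -0.1254, 0.1545]
orientation: [3.141, -0.002, 0.045]
wrist_force: [-2.4, 0.5, 7.8]
gripper_width: 0.67
gripper_force: 65.5
t: 31.8
ee_pos: [0.6196, -0.1256, 0.1536]
orientation: [3.141, -0.002, -0.207]
wrist_force: [-2.3, 0.2, 6.9]
gripper_width: 0.671
gripper_force: 65.5
[-0.06517498  0.46056421 -0.09533184]
```

Threading properly at 1 mm per 14°. Continue.

```bash
python3 -m inch '[{"gripper":0,"x":0,"y":0,"z":0.003,"wx":0,"wy":0,"wz":0.08},{"gripper":0,"x":0,"y":0,"z":0.007,"wx":0,"wy":0,"wz":0.16},{"gripper":0,"x":0,"y":0,"z":0.01,"wx":0,"wy":0,"wz":0.24},{"gripper":0,"x":0,"y":0,"z":0.014,"wx":0,"wy":0,"wz":0.32},{"gripper":0,"x":0,"y":0,"z":0.014,"wx":0,"wy":0,"wz":0.32}]'
python3 -m inch '[{"gripper":0,"x":0,"y":0,"z":0.003,"wx":0,"wy":0,"wz":0.08},{"gripper":0,"x":0,"y":0,"z":0.006,"wx":0,"wy":0,"wz":0.16},{"gripper":0,"x":0,"y":0,"z":0.006,"wx":0,"wy":0,"wz":0.16}]'
python3 -c "
from h import *;print(arm.sense()['ft_torque'],arm.sense()['joint_pos'][5])"
```

```text
t: 32.22
ee_pos: [0.6193, -0.1263, 0.1517]
orientation: [3.141, -0.003, -0.709]
wrist_force: [-3.4, -1.0, 7.2]
gripper_width: 0.672
gripper_force: 65.6
t: 32.47
ee_pos: [0.619, -0.1266, 0.1507]
orientation: [3.141, -0.003, -0.961]
wrist_force: [-3.7, -1.7, 7.7]
gripper_width: 0.674
gripper_force: 65.7
[-0.47153616  0.76197755 -0.04111057] 2.2653149460291986
```

```bash
python3 -m inch '[{"gripper":1,"x":0,"y":0,"z":-0.01,"wx":0,"wy":0,"wz":0},{"gripper":1,"x":0,"y":0,"z":-0.01,"wx":0,"wy":0,"wz":0},{"gripper":1,"x":0,"y":0,"z":-0.01,"wx":0,"wy":0,"wz":0},{"gripper":1,"x":0,"y":0,"z":-0.01,"wx":0,"wy":0,"wz":0}]'
python3 -m inch '[{"gripper":1,"x":0,"y":0,"z":0,"wx":0,"wy":0,"wz":-0.667},{"gripper":1,"x":0,"y":0,"z":0,"wx":0,"wy":0,"wz":-0.667},{"gripper":1,"x":0,"y":0,"z":0,"wx":0,"wy":0,"wz":-0.667},{"gripper":1,"x":0,"y":0,"z":0,"wx":0,"wy":0,"wz":-0.667},{"gripper":1,"x":0,"y":0,"z":0,"wx":0,"wy":0,"wz":-0.667},{"gripper":1,"x":0,"y":0,"z":0,"wx":0,"wy":0,"wz":-0.667},{"gripper":1,"x":0,"y":0,"z":0,"wx":0,"wy":0,"wz":-0.667},{"gripper":1,"x":0,"y":0,"z":0,"wx":0,"wy":0,"wz":-0.667},{"gripper":1,"x":0,"y":0,"z":0,"wx":0,"wy":0,"wz":-0.667},{"gripper":1,"x":0,"y":0,"z":0,"wx":0,"wy":0,"wz":-0.667}]'
python3 -c "
from h import *
tgt((.6175,-.125,.1515),.1)"
```

```text
t: 32.8
ee_pos: [0.6192, -0.1249, 0.1505]
orientation: [-3.141, -0.0, -0.955]
wrist_force: [-1.5, -0.2, 0.3]
gripper_width: 1.001
gripper_force: 0.0
t: 33.63
ee_pos: [0.619, -0.1248, 0.1503]
orientation: [-3.141, 0.0, 0.094]
wrist_force: [0.3, 0.1, -0.3]
gripper_width: 0.999
gripper_force: 0.0
t 33.63 yaw 0.094 mm [-1.5  0.  -1.2] share [-0.01   0.    -0.008] wz -0.004
```

```bash
python3 -m inch '[{"gripper":1,"x":-0.008,"y":0,"z":-0.006,"wx":0,"wy":0,"wz":0},{"gripper":0,"x":-0.008,"y":0,"z":-0.006,"wx":0,"wy":0,"wz":0},{"gripper":0,"x":-0.008,"y":0,"z":-0.006,"wx":0,"wy":0,"wz":0},{"gripper":0,"x":-0.008,"y":0,"z":-0.006,"wx":0,"wy":0,"wz":0},{"gripper":0,"x":-0.008,"y":0,"z":-0.006,"wx":0,"wy":0,"wz":0},{"gripper":0,"x":-0.008,"y":0,"z":-0.006,"wx":0,"wy":0,"wz":0},{"gripper":0,"x":-0.008,"y":0,"z":-0.006,"wx":0,"wy":0,"wz":0}]' 60
python3 -m inch '[{"gripper":0,"x":0,"y":0,"z":0.008,"wx":0,"wy":0,"wz":0.06},{"gripper":0,"x":0,"y":0,"z":0.012,"wx":0,"wy":0,"wz":0.12},{"gripper":0,"x":0,"y":0,"z":0.012,"wx":0,"wy":0,"wz":0.12}]'
python3 -c "
from h import *;print(arm.sense()['ft_torque'],arm.sense()['joint_pos'][5])"
```

```text
t: 34.22
ee_pos: [0.6178, -0.1251, 0.1521]
orientation: [3.141, -0.0, 0.092]
wrist_force: [-1.0, 1.4, 5.7]
gripper_width: 0.669
gripper_force: 63.3
t: 34.47
ee_pos: [0.6181, -0.1259, 0.1513]
orientation: [3.14, -0.002, -0.1]
wrist_force: [-2.1, -0.9, 9.7]
gripper_width: 0.674
gripper_force: 63.8
[-0.21349105  0.51651256 -0.13249072] 1.4044756419882527
```

```bash
python3 -m inch '[{"gripper":0,"x":0,"y":0,"z":0.002,"wx":0,"wy":0,"wz":0.06},{"gripper":0,"x":0,"y":0,"z":0.004,"wx":0,"wy":0,"wz":0.1},{"gripper":0,"x":0,"y":0,"z":0.004,"wx":0,"wy":0,"wz":0.1}]'
python3 -c "
from h import *;print(arm.sense()['ft_torque'],arm.sense()['joint_pos'][5])"
python3 -m inch '[{"gripper":0,"x":0,"y":0,"z":0.002,"wx":0,"wy":0,"wz":0.05},{"gripper":0,"x":0,"y":0,"z":0.004,"wx":0,"wy":0,"wz":0.08},{"gripper":0,"x":0,"y":0,"z":0.004,"wx":0,"wy":0,"wz":0.08}]'
python3 -c "
from h import *;print(arm.sense()['ft_torque'],arm.sense()['joint_pos'][5])"
```

```text
t: 34.72
ee_pos: [0.6172, -0.1252, 0.1508]
orientation: [3.141, 0.0, -0.255]
wrist_force: [-4.6, 0.3, 12.3]
gripper_width: 0.675
gripper_force: 64.0
[0.16611394 0.76623419 0.18902852] 1.5594257203938091
t: 34.97
ee_pos: [0.6181, -0.1261, 0.1505]
orientation: [3.14, -0.003, -0.378]
wrist_force: [-3.3, -0.9, 11.5]
gripper_width: 0.672
gripper_force: 61.8
[-0.21695788  0.5148442   1.07294867] 1.682552271114965
```

```bash
python3 -m inch '[{"gripper":0,"x":0,"y":0,"z":0.001,"wx":0,"wy":0,"wz":0.05},{"gripper":0,"x":0,"y":0,"z":0.001,"wx":0,"wy":0,"wz":0.06},{"gripper":0,"x":0,"y":0,"z":0.001,"wx":0,"wy":0,"wz":0.06}]'
python3 -c "
from h import *;print(arm.sense()['ft_torque'],arm.sense()['joint_pos'][5])"
python3 -m inch '[{"gripper":1,"x":0,"y":0,"z":0,"wx":0,"wy":0,"wz":-0.02},{"gripper":1,"x":0,"y":0,"z":0,"wx":0,"wy":0,"wz":-0.02},{"gripper":1,"x":0,"y":0,"z":0,"wx":0,"wy":0,"wz":-0.02},{"gripper":1,"x":0,"y":0,"z":-0.1,"wx":0,"wy":0,"wz":-0.02},{"gripper":1,"x":0,"y":0,"z":-0.3,"wx":0,"wy":0,"wz":-0.02},{"gripper":1,"x":0,"y":0,"z":-0.5,"wx":0,"wy":0,"wz":-0.02},{"gripper":1,"x":0,"y":0,"z":-0.7,"wx":0,"wy":0,"wz":-0.02},{"gripper":1,"x":0,"y":0,"z":-0.7,"wx":0,"wy":0,"wz":-0.02}]'
python3 -m inch '[{"gripper":1,"x":-1,"y":0,"z":0,"wx":0,"wy":0,"wz":-0.2},{"gripper":1,"x":-1,"y":0,"z":0,"wx":0,"wy":0,"wz":-0.2},{"gripper":1,"x":-1,"y":0,"z":0,"wx":0,"wy":0,"wz":-0.2},{"gripper":1,"x":-1,"y":0,"z":0,"wx":0,"wy":0,"wz":-0.2},{"gripper":1,"x":-1,"y":0,"z":0,"wx":0,"wy":0,"wz":-0.2},{"gripper":1,"x":-1,"y":0,"z":0,"wx":0,"wy":0,"wz":-0.2},{"gripper":1,"x":-1,"y":0,"z":0,"wx":0,"wy":0,"wz":-0.2},{"gripper":1,"x":-1,"y":0,"z":0,"wx":0,"wy":0,"wz":-0.2}]'
python3 - <<'E'
from h import *
w=arm.read_camera("wrist");sc=arm.read_camera("scene")
P=arm.camera_params("wrist");PS=arm.camera_params("scene")
for c,im,p in (("wrist",w,P),("scene",sc,PS)):
  for k,h in red_blobs(im,100 if c=="scene" else 400):print(c,k,cv2.boundingRect(h))
# predicted cap-top centres if home
for X in ((.633,-.011),(.6172,-.125)): print([np.round(proj("",np.array([*X,z]),PS),1) for z in (.1565,.1605,.1645)])
a=cv2.resize(sc[140:300,220:420,::-1],(640,512),interpolation=cv2.INTER_CUBIC)
cv2.imwrite("pics/s2.png",a);cv2.imwrite("pics/w12.png",w[:,:,::-1])
E
```

```text
t: 35.22
ee_pos: [0.6203, -0.1275, 0.1505]
orientation: [3.14, -0.008, -0.471]
wrist_force: [0.5, -3.4, 7.5]
gripper_width: 0.666
gripper_force: 62.5
[-0.82948603 -0.15726275  0.96915694] 1.7761198752733427
t: 35.88
ee_pos: [0.6212, -0.1259, 0.2599]
orientation: [-3.139, -0.011, -0.442]
wrist_force: [1.0, -0.5, 0.3]
gripper_width: 1.0
gripper_force: 0.0
t: 36.55
ee_pos: [0.4836, -0.0615, 0.2534]
orientation: [3.141, -0.001, -0.128]
wrist_force: [-0.2, 0.1, -0.0]
gripper_width: 0.999
gripper_force: 0.0
wrist cap (36, 173, 61, 46)
wrist collar (120, 153, 52, 46)
wrist collar (608, 18, 30, 58)
scene cap (381, 262, 23, 23)
scene cap (350, 244, 22, 19)
scene cap (85, 172, 40, 80)
scene cap (258, 171, 39, 47)
scene cap (217, 137, 19, 19)
[array([285.5, 197.3]), array([285.4, 196.2]), array([285.4, 195. ])]
[array([268., 177.]), array([267.9, 175.8]), array([267.8, 174.7])]
```

View pics/s2.png

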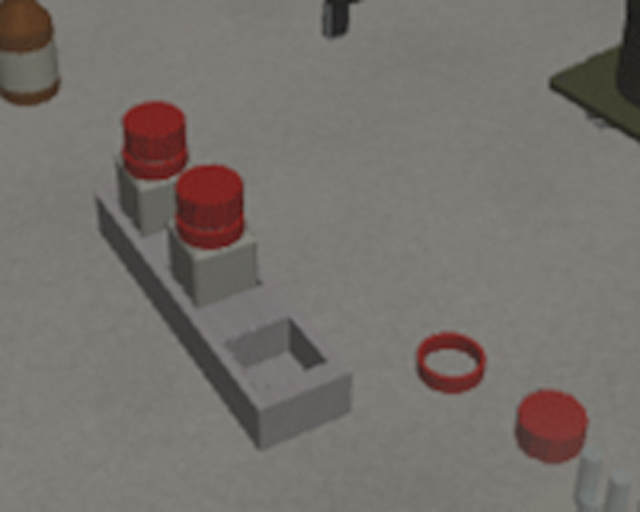

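View pics/w12.png

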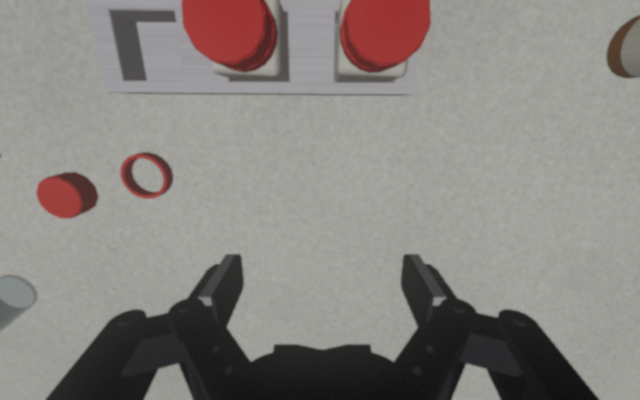

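The scene crop shows both caps sitting level, directly above their collars. The wrist view shows the spare cap and collar untouched. For the second cap, torque rose to about 1 N·m at the stop after roughly 90° and 6 mm of descent. Its height came out at about 120 mm, so it is home too. Handing in.

```bash
python3 -c "
from bench import arm
print(arm.sign_off())"
```

```text
the job is handed in; nothing more can be done
None
```

I handed the job in at about 37 s: both bottles in the holder have a collar on the shoulder and a cap screwed to its stop, with the second cap's height worked out from the arm's position rather than checked by camera.

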